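Set up a row of terminal strips for drilling

ROBOT

A 6-joint arm with a two-finger parallel gripper is mounted at the origin on a cart in front of the work surface, level with it; the furniture and walls round the work are solid. World frame = base frame: x ahead of the robot, y to its left, z up, the work surface at z = 0. Lengths are in m, angles in rad, forces in N, time in s.
With the tool pointing down it reaches from about 0.275 to 0.725 m from the base axis. Payload 5.6 kg.
Tool frame: the origin (TCP) lies between the finger pads; the fingertips stand 8 mm ahead of it and the grasp point (between the pads) lies 11 mm behind it (env.tcp_to_tips is the distance from the TCP to the fingertips, in m); z points along the fingers, y is the line along which they close (so a half turn about z gives the same grasp; the last joint's range is limited). The gripper opens to 85 mm and grips with 20 to 120 N. Pads are 22 mm wide; open, the fingers measure 114 mm over their backs; the gripper's body (76 mm by 85 mm) begins 54 mm behind the grasp point. The pads swing forward as they close: fully open they stand 13 mm farther back than shut.
Start: joints at [1.44, 0.255, 0.108, 0, -1.424, -0.285], TCP at [0.222, 0.503, 0.239] pointing down, gripper open.
Joint ranges: [-2.95, 2.95], [-1.21, 1.97], [-1.09, 1.5], [-2.87, 1.71], [-2.94, -0.07], [-3.05, 3.05]. Speed limits (rad/s): [2.57, 2.57, 3.14, 3.14, 3.14, 3.14].

INTERFACE

Orientations are given as a rotation vector (axis times angle).
In Python, from plant import sensors, capture, get_calibration, ticket, env gives the robot as it stands.
- The arm moves only by the shell command python3 -m crank 'ROWS'. ROWS is JSON, a list of rows, each a list of 3 entries, a list of its own where there are three numbers: the shift along the tool's x, y, z in m, then the turn, a rotation vector about the tool's x, y, z in rad, then the opening, from 0 (shut) to 1 (fully open). A call has 1 to 12 rows; each row shifts and turns the commanded pose from where the row before left it, along the tool's axes as they then stand; what a row does not reach is not made up. A row lasts 1/12 s, in which the tool goes at most 41.7 mm and 7.16 degrees, less where a joint would pass 70% of its speed; a pose out of reach is approached as far as the arm can. A call with a gripper value outside its range is refused whole. The fingers move at their own pace and stop on an object; the grip force is fixed at half the most. Time passes only in rows, so rows that do not move let the fingers close. It gives the time, the measured TCP pose, the force, the opening and the grip force at its end, in the units of the state.
- sensors.read_state(): the state, without advancing time (a new reading comes with each control period).
- capture(name): name is "scene" or "side" or "wrist"; returns the picture (420x560x3 uint8, red, green, blue); there is no depth.
- get_calibration(name): a dict with "fx", "fy", "cx", "cy" (pixels), "R" (3x3) and "t" (3): a world point X has camera coordinates R X + t. Camera axes: x right, y down, z forward; pixel columns grow to the right and rows downward; lengths in m; the calibration is good to about 2 mm. A picture is of the moment at which its call begins: read the wrist's pose just before it. get_calibration takes no time and is no camera call; for the wrist camera it gives the pose at the moment of the call.
- ticket.hand_in(): hands the job in; it is judged then, once.
The state is a dict: "time_s": time; "qpos": joint angles; "dq": joint speeds; "joint_efforts": joint torques, N m; "eef_pos": TCP position; "ee_rot": TCP orientation; "wrist_force": force on the tool from outside, world axes, zero at the start; "wrist_torque": the same for the moment, N m; "grip_width": opening from 0.0 (shut) to 1.0 (fully open); "grasp_force": force on a finger pad.
Only numpy, scipy, OpenCV 4.12 (cv2) and the standard library are available. Lean on these libraries where they do the work, as an engineer would, in place of code of your own. Each camera call takes 0.05 s, during which the arm holds its last target. There are 200 camera calls.

TASK

Get the bench ready for drilling: first clear the yellow sanding bar into the wooden tray, then stand the aluminium straightedge on the worktop flush along the board's long edge on the robot's side, roughly centred on it, and set every terminal strip in a row on the worktop with its long side flush against the straightedge's free face. Also tighten the bench chuck by turning its sleeve clockwise (seen from above) until the jaws have closed firmly on the loose bit standing in it. Do not knock over the paint bottle.

Things in the scene. Friction and masses are not known exactly. Their poses are not given: they have to be found in the camera images.
- board: Stained wooden board screwed to the worktop, 125 x 335 x 24 mm. Origin at the centre of its underside (on the worktop); its own y runs along its length, its z up. Its -x long side, 62.5 mm from the origin, faces the robot. A blue felt marker lies loose on top of it.
- straightedge_mid (a point): Aluminium box-section straightedge with black end caps, 20 mm wide, 320 mm long, 50 mm tall, 0.5 kg, loose, standing on its 20 mm face. This point is its centre, 25 mm above its foot; its own y runs along its length, z up. It stands 26 mm higher than the board, so it can be held by its top part over the board's edge.
- straightedge_end_a (a point): Point on the straightedge 155 mm along its -y from its centre (5 mm inside the end), at half height.
- straightedge_end_b (a point): Point on the straightedge 155 mm along its +y from its centre, at half height.
- strip0_mid (a point): Brown screw terminal strip with pale screw heads, 16 x 55 x 13 mm, 40 g, loose, lying on the worktop. The point is its centre, 6 mm above its underside; its own y runs along its length, z up. Two to four strips are there; an absent one has no pose.
- strip1_mid (a point): Brown screw terminal strip with pale screw heads, 16 x 55 x 13 mm, 40 g, loose, lying on the worktop. The point is its centre, 6 mm above its underside; its own y runs along its length, z up. Two to four strips are there; an absent one has no pose.
- strip2_mid (a point): Brown screw terminal strip with pale screw heads, 16 x 55 x 13 mm, 40 g, loose, lying on the worktop. The point is its centre, 6 mm above its underside; its own y runs along its length, z up. Two to four strips are there; an absent one has no pose.
- strip3_mid (a point): Brown screw terminal strip with pale screw heads, 16 x 55 x 13 mm, 40 g, loose, lying on the worktop. The point is its centre, 6 mm above its underside; its own y runs along its length, z up. Two to four strips are there; an absent one has no pose.
- sanding_bar_mid (a point): Yellow sanding bar 18 x 120 x 12 mm, 40 g, loose, lying on the worktop in front of the board, in the straightedge's way. The point is its centre, 6 mm above its underside; its own y runs along its length.
- tray: Plain open wooden tray fixed to the worktop, 100 x 180 x 32 mm outside, walls and floor 6 mm thick, empty. Origin at the centre of its underside; y along its length.
- sleeve (a joint): Angle of the chuck's sleeve in rad: 0 = jaws fully open, growing as the sleeve turns clockwise seen from above. The three jaws, coupled to it, close on the bit at about 2.0 (it starts between 0 and 0.5); there it goes stiff; it ends at 2.3. Friction holds it where it is left.
- sleeve_grip (a point): Point on the upright axis of the bench chuck at the height to grip its ribbed black sleeve (68 mm above the worktop). The sleeve is 44 to 46 mm across and 36 mm tall, from 48 to 84 mm above the worktop; it turns on a column on a 90 mm square foot fixed to the worktop.
- bit_mid (a point): Steel bit, 10 mm diameter, 50 mm long, pointed end up, standing loose in the open chuck (its foot 55 mm above the worktop, its point about 105 mm, 37 mm above the sleeve's grip point). The point is its centre; its own z runs along it.
- paint_bottle: Small paint bottle with a white cap, 37 mm across, 56 mm tall, standing loose on the worktop to the right of the board; a bystander.

How it is judged:
By the outcome, as a careful person would: the job done as asked, in the order asked, and still so for the second after the job is handed in, with the robot touching nothing.
Of strip0, strip1, strip2, strip3 only 2 to 4 are there at a start; the rules pass over those that are not, and their reading is None.
At some moment in a run one of strip0, strip1, strip2, strip3 may be knocked a few centimetres aside while the robot is not near it.
Once in a run the grip may slacken for a moment while it holds something.
It also fails if it takes over 210 s, if anything falls off the work surface, if the arm or the gripper's body presses on something with over 40 N, if the wrist force passes 120 N, or if a joint passes its speed limit or range.

## Working session

There is one attempt and no reset: what is moved stays moved. The work goes in short steps, Python scripts to look and compute and a shell command to move; the robot and the scene stay as the last step left them, time stands still between calls to the robot, and variables do not carry over. Pictures are saved under pics/ and viewed, at most 14 in all, crops included, and the job is handed in when it is done.

```bash
ls; mkdir -p pics
python3 - <<'E'
from plant import sensors, capture, get_calibration
import cv2
s=sensors.read_state(); print(s)
for n in ("scene","side","wrist"):
    c=get_calibration(n); print(n,c)
    cv2.imwrite(f"pics/{n}0.png",cv2.cvtColor(capture(n),cv2.COLOR_RGB2BGR))
E
```

```text
pics
{'time_s': 0.0, 'qpos': array([ 1.43961134e+00,  2.55747800e-01,  1.06974308e-01, -4.71307196e-04,
       -1.42387907e+00, -2.84571405e-01]), 'dq': array([-0.00094087, -0.00113942, -0.00074836,  0.00026771,  0.00026758,
       -0.0003552 ]), 'joint_efforts': array([ 8.32269779e-05, -3.86624444e+01,  2.37940639e+01,  5.36494732e+00,
       -6.09538154e-03,  2.65731927e-06]), 'eef_pos': array([0.22190166, 0.5027183 , 0.23838391]), 'ee_rot': array([ 3.07208896e+00, -6.48092512e-01, -5.06394467e-04]), 'wrist_force': array([-0.38589556,  0.04515119,  0.54764936]), 'wrist_torque': array([ 0.06419282,  0.06555427, -0.01786485]), 'grasp_force': 0.0, 'grip_width': 1.0010672608100277}
scene {'fx': 406.2416084429557, 'fy': 406.2416084429557, 'cx': 286.52907322147513, 'cy': 212.06924037180292, 'R': array([[ 0.58884431, -0.80824399, -0.0020065 ],
       [-0.3611157 , -0.26086742, -0.8952897 ],
       [ 0.72308909,  0.52791083, -0.44547989]]), 't': array([-0.25776618,  0.26394092,  0.73732472])}
side {'fx': 406.53084112738105, 'fy': 406.53084112738105, 'cx': 274.92443872242154, 'cy': 209.00727496830794, 'R': array([[ 0.97184054, -0.23556947, -0.00574385],
       [-0.13345012, -0.5301308 , -0.83734843],
       [ 0.19420874,  0.81453567, -0.54663938]]), 't': array([-0.46604369,  0.13494656,  1.1964183 ])}
wrist {'fx': 352.5332111946993, 'fy': 352.5332111946993, 'cx': 278.1700230651505, 'cy': 205.13086509427035, 'R': array([[-0.40351603, -0.91497156,  0.00136011],
       [-0.87859637,  0.38788815,  0.27858785],
       [-0.25542753,  0.11121968, -0.96040979]]), 't': array([ 0.54969016, -0.03595726,  0.37885147])}
```

View pics/scene0.png

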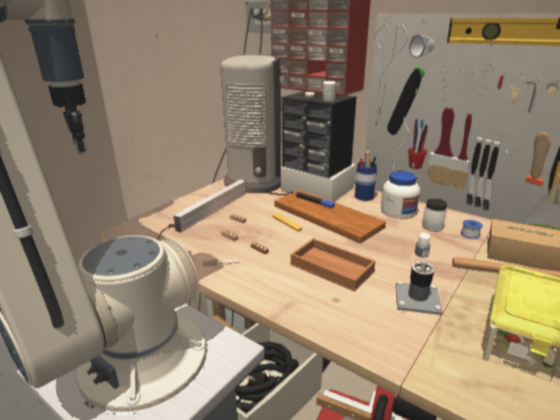

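View pics/side0.png

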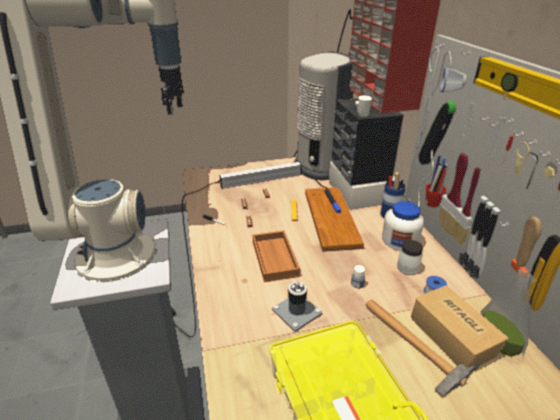

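The scene view shows three strips at (238,218), (229,235) and (259,247), the bar at (287,222), the straightedge at (210,205), the board at (330,213), the tray at (333,263), the chuck at (420,280) and the bottle at (424,243). The side view shows the same layout.

```bash
cat > h.py <<'E'
import numpy as np, cv2
from scipy.spatial.transform import Rotation as Ro
from plant import sensors, capture, get_calibration
def ray(c,uv,z):
    d=c['R'].T@np.array([(uv[0]-c['cx'])/c['fx'],(uv[1]-c['cy'])/c['fy'],1]); o=-c['R'].T@c['t']
    return o+d*(z-o[2])/d[2]
def proj(c,X):
    p=c['R']@np.asarray(X)+c['t']; return np.array([c['fx']*p[0]/p[2]+c['cx'],c['fy']*p[1]/p[2]+c['cy']])
def shot(n,f=None):
    c=get_calibration(n); im=cv2.cvtColor(capture(n),cv2.COLOR_RGB2BGR)
    if f: cv2.imwrite(f'pics/{f}.png',im)
    return c,im
def blobs(c,im,lo,hi,z,amin=40,near=None):
    """colour blobs (HSV range): contour cast on plane z -> centre, yaw of long axis, size (mm), pixel"""
    m=cv2.inRange(cv2.cvtColor(im,cv2.COLOR_BGR2HSV),np.array(lo),np.array(hi))
    m=cv2.morphologyEx(m,cv2.MORPH_CLOSE,np.ones((3,3)))
    out=[]
    for k in cv2.findContours(m,cv2.RETR_EXTERNAL,cv2.CHAIN_APPROX_NONE)[0]:
        if cv2.contourArea(k)<amin: continue
        P=np.array([ray(c,p[0],z)[:2] for p in k])
        r=cv2.minAreaRect((P*1000).astype(np.float32)); B=cv2.boxPoints(r)
        e=[B[1]-B[0],B[2]-B[1]]; L=max(e,key=np.linalg.norm); yaw=np.arctan2(L[1],L[0])%np.pi
        out.append((np.round(r[0],1),round(yaw,3),np.round(sorted(r[1]),1),k[:,0].mean(0).round()))
    return out
def pose():
    s=sensors.read_state(); R=Ro.from_rotvec(s['ee_rot']).as_matrix(); return s,s['eef_pos'],R
def goal(xyz,yaw=None,fit=True):
    """yaw = world angle (mod pi) of the closing line. Prints turn about tool z first, then shift after the turn"""
    s,p,R=pose()
    # desired R: z down, y along yaw (nearest half turn), levelled
    cand=[]
    y0=np.arctan2(R[1,1],R[0,1])
    if yaw is None: yaw=y0
    for k in (-2,-1,0,1,2):
        a=yaw+k*np.pi; y=np.array([np.cos(a),np.sin(a),0]); z=np.array([0,0,-1.]); D=np.c_[np.cross(y,z),y,z]
        cand.append((abs(Ro.from_matrix(R.T@D).magnitude()),k,D))
    for _,k,D in sorted(cand,key=lambda t:t[0])[:1]:
        rv=Ro.from_matrix(R.T@D).as_rotvec(); sh=D.T@(np.array(xyz)-p)
        print('pos',p.round(4),'turn',rv.round(4),'rows',round(np.linalg.norm(rv)/.12,1),'shift(after turn)',(sh*1000).round(1),'mm rows',round(np.linalg.norm(sh)/.040,1),'q6',s['qpos'][5].round(2),'tool x,y world',D[:,0].round(3),D[:,1].round(3))
E
python3 - <<'E'
from h import *
cs,cd=get_calibration('scene'),get_calibration('side')
for n,a,b,z in [('s0',(238,218),(266,193),.012),('s1',(229,235),(243,204),.012),('s2',(259,247),(249,221),.012),('bar',(287,222),(294,210),.012),('se',(210,205),(261,176),.05),('board',(330,213),(333,218),.024),('tray',(333,263),(276,256),.02),('chuck',(422,270),(298,290),.084),('bottle',(424,238),(358,268),.056)]:
    print(n,ray(cs,a,z).round(3),ray(cd,b,z).round(3))
_,p,R=pose();print(R.round(2)); c=get_calibration('wrist'); o=-c['R'].T@c['t'];print('cam in tool',(R.T@(o-p)).round(4),(c['R']@R).round(3))
E
```

```text
s0 [0.494 0.219 0.012] [0.5   0.219 0.012]
s1 [0.404 0.17  0.012] [0.406 0.166 0.012]
s2 [0.403 0.064 0.012] [0.408 0.06  0.012]
bar [0.559 0.086 0.012] [0.567 0.087 0.012]
se [0.454 0.291 0.05 ] [0.495 0.28  0.05 ]
board [0.661 0.003 0.024] [ 0.67  -0.007  0.024]
tray [ 0.441 -0.136  0.02 ] [ 0.448 -0.142  0.02 ]
chuck [ 0.44  -0.344  0.084] [ 0.451 -0.35   0.084]
bottle [ 0.622 -0.289  0.056] [ 0.634 -0.283  0.056]
[[ 0.91 -0.4  -0.  ]
 [-0.4  -0.91 -0.  ]
 [ 0.    0.   -1.  ]]
cam in tool [ 0.0708 -0.0004 -0.1346] [[ 0.001  1.     0.   ]
 [-0.96   0.001 -0.279]
 [-0.279 -0.     0.96 ]]
```

View pics/wrist0.png

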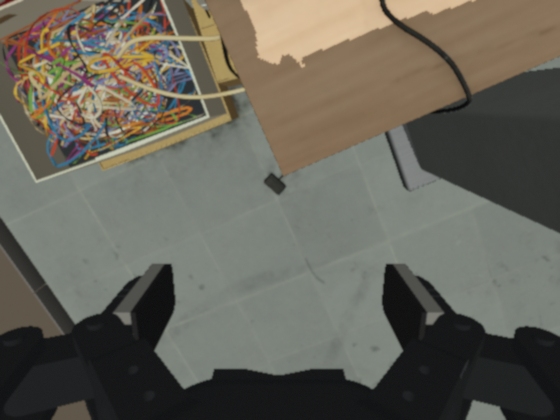

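The wrist view from the start pose shows only the corner of the worktop and the floor, with nothing of the task in it. I'll move to an overview pose.

```bash
python3 -c "
from h import *
goal([.46,.1,.30],np.pi/2)"
```

```text
pos [0.222  0.5028 0.2386] turn [ 1.400e-03  2.000e-04 -4.158e-01] rows 3.5 shift(after turn) [238.  402.8 -61.4] mm rows 11.8 q6 -0.28 tool x,y world [ 1. -0.  0.] [-0. -1.  0.]
```

```bash
python3 -m crank '[[[0,0,-0.03],[0,0,-0.104],1],[[0,0,-0.03],[0,0,-0.104],1],[[0,0,0],[0,0,-0.104],1],[[0,0,0],[0,0,-0.104],1],[[0.019,0.033,0],[0,0,0],1],[[0.019,0.033,0],[0,0,0],1],[[0.019,0.033,0],[0,0,0],1],[[0.019,0.033,0],[0,0,0],1],[[0.019,0.033,0],[0,0,0],1],[[0.019,0.033,0],[0,0,0],1]]'
python3 -m crank '[[[0.02,0.033,0],[0,0,0],1],[[0.02,0.034,0],[0,0,0],1],[[0.02,0.034,0],[0,0,0],1],[[0.02,0.034,0],[0,0,0],1],[[0.02,0.034,0],[0,0,0],1],[[0.02,0.034,0],[0,0,0],1],[[0,0,0],[0,0,0],1],[[0,0,0],[0,0,0],1]]'
python3 - <<'E'
from h import *
goal([.46,.1,.30],np.pi/2)
shot('wrist','w1')
E
```

```text
time_s: 0.98
eef_pos: [0.3365, 0.3034, 0.2992]
ee_rot: [3.141, 0.001, -0.0]
wrist_force: [0.9, 1.1, 0.2]
grip_width: 1.003
grasp_force: 0.0
time_s: 1.65
eef_pos: [0.4567, 0.1003, 0.2987]
ee_rot: [3.141, -0.007, -0.002]
wrist_force: [0.2, 0.4, 0.6]
grip_width: 0.996
grasp_force: 0.0
pos [0.4567 0.1003 0.2987] turn [ 0.0005  0.0011 -0.0043] rows 0.0 shift(after turn) [ 3.3  0.3 -1.3] mm rows 0.1 q6 1.01 tool x,y world [ 1. -0.  0.] [-0. -1.  0.]
```

View pics/w1.png

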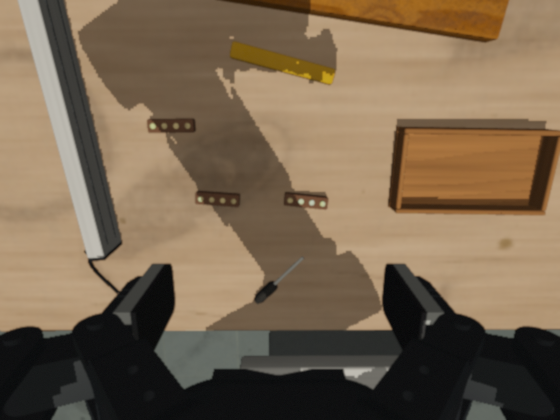

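The wrist overview shows strips at (171,126), (217,199) and (306,201), the bar at (282,61), the straightedge at top left from (35,0) to (100,255), the tray at (475,171) and the board's edge at top right. A screwdriver lies at (275,285).

Run:
```python
from h import *
c=get_calibration('wrist'); im=cv2.imread('pics/w1.png')
hsv=cv2.cvtColor(im,cv2.COLOR_BGR2HSV)
for n,p in [('strip',(160,122)),('wood',(250,180)),('woodlit',(330,120)),('bar',(282,62)),('strip2',(210,196)),('board',(430,15)),('boardface',(350,15)),('trayrim',(480,212)),('trayfloor',(480,170)),('se',(70,120)),('sedark',(85,140))]: print(n,hsv[p[1],p[0]])
print('bar',blobs(c,im,(18,170,60),(35,255,255),.012,200))
print('strips',[b for b in blobs(c,im,(0,0,0),(20,255,75),.013,150) if b[3][1]<240])
for n,uv,z in [('tray TL',(397,128),.032),('TR',(559,130),.032),('BL',(393,212),.032),('BR',(546,216),.032),('boardBR',(499,36),.024),('boardL',(340,17),.024)]: print(n,ray(c,uv,z).round(4))
# board front-edge line, straightedge edges from other pictures
cv2.imwrite('pics/crop1.png',cv2.resize(im[0:270,0:180],None,fx=2.2,fy=2.2))
```

```text
strip [ 12 137  67]
wood [15 98 91]
woodlit [ 16  84 179]
bar [ 21 211 121]
strip2 [ 14 126  73]
board [ 15 201 136]
boardface [ 16 201 136]
trayrim [ 15 160 153]
trayfloor [ 14 162 151]
se [25 21 72]
sedark [24 21 62]
bar [(array([569.7,  97.1]), np.float32(1.319), array([ 17.2, 117.7]), array([282.,  63.]))]
strips [(array([411.6,  69.9]), np.float32(1.461), array([16.7, 50.3]), array([301., 197.])), (array([414. , 176.2]), np.float32(1.487), array([18.3, 52.2]), array([219., 197.])), (array([ 444.4, -139. ]), np.float32(1.569), array([ 89.6, 174.5]), array([495., 193.])), (array([449.9, -39.7]), np.float32(3.104), array([ 11.5, 100.1]), array([396., 166.])), (array([501.8, 223.5]), np.float32(1.569), array([14.8, 49.3]), array([175., 124.])), (array([530.4, 330.5]), np.float32(0.103), array([ 20.5, 142.5]), array([80., 92.])), (array([630.7, 113.8]), np.float32(1.43), array([11.3, 94.4]), array([271.,   4.]))]
tray TL [ 0.4999 -0.0306  0.032 ]
TR [ 0.4974 -0.2118  0.032 ]
BL [ 0.4018 -0.035   0.032 ]
BR [ 0.3965 -0.2185  0.032 ]
boardBR [ 0.5948 -0.1327  0.024 ]
boardL [0.6132 0.0369 0.024 ]
```

View pics/crop1.png

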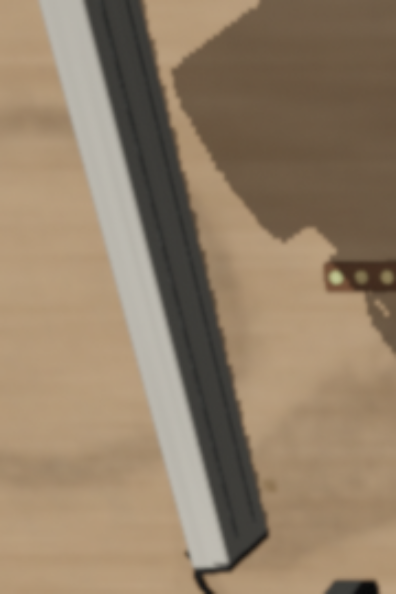

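```bash
cat >> h.py <<'E'
def q6of(xy,yaw):
    r=np.hypot(*xy); q1=np.arctan2(xy[1],xy[0])+np.arcsin(.154/r); return yaw-q1+np.pi
def go(xyz,yaw=None,keep=True):
    """turn about tool z (t), then shift; keep: nearest half turn with |q6|<2.9; else the one with least |q6|"""
    s,p,R=pose(); y0=np.arctan2(R[1,1],R[0,1])
    q6n=s['qpos'][5]; off=q6n-q6of(p[:2],y0); y0+=np.round(off/(2*np.pi))*2*np.pi
    if yaw is None: yaw=y0
    c=[yaw+k*np.pi for k in range(-4,5)]
    c=[a for a in c if abs(q6of(xyz[:2],a))<2.9]
    a=min(c,key=lambda a:abs(a-y0) if keep else abs(q6of(xyz[:2],a)))
    y=np.array([np.cos(a),np.sin(a),0]); z=np.array([0,0,-1.]); D=np.c_[np.cross(y,z),y,z]
    sh=D.T@(np.array(xyz)-p); L=np.linalg.norm(sh)
    tilt=np.degrees(np.arccos(min(1,-R[2,2])))
    print(f"pos {p.round(4)} F {s['wrist_force'].round(1)} grip {s['grip_width']:.3f}/{s['grasp_force']:.0f} t {s['time_s']:.1f} tilt {tilt:.2f} | turn {-(a-y0):.3f} ({abs(a-y0)/.12:.1f} rows) shift {(sh*1000).round(1)} mm ({L/.04:.1f} rows) q6 {q6n:.2f}->{q6of(xyz[:2],a):.2f} x={D[:2,0].round(2)} y={D[:2,1].round(2)}")
E
python3 - <<'E'
from h import *
c=get_calibration('wrist')
for uv in [(87.7,258),(104.5,258),(18.2,0),(40,0)]: print(ray(c,uv,.05).round(4))
go([.570,.097,.10],-.252,False)
E
```

```text
[0.3509 0.3277 0.05  ]
[0.3509 0.3078 0.05  ]
[0.6231 0.3535 0.05  ]
[0.6231 0.3324 0.05  ]
pos [0.4562 0.1015 0.2989] F [-0.2 -0.7 -0.5] grip 0.997/0 t 1.7 tilt 0.05 | turn 1.821 (15.2 rows) shift [ -24.  -111.3  198.9] mm (5.7 rows) q6 1.01->-0.69 x=[-0.25 -0.97] y=[-0.97  0.25]
```

```bash
python3 -m crank '[[[0,0,0],[0,0,0.12],0.5],[[0,0,0],[0,0,0.12],0.5],[[0,0,0],[0,0,0.12],0.5],[[0,0,0],[0,0,0.12],0.5],[[0,0,0],[0,0,0.12],0.5],[[0,0,0],[0,0,0.12],0.5],[[0,0,0],[0,0,0.12],0.5],[[0,0,0],[0,0,0.12],0.5],[[0,0,0],[0,0,0.12],0.5],[[0,0,0],[0,0,0.12],0.5],[[0,0,0],[0,0,0.12],0.5],[[0,0,0],[0,0,0.12],0.5]]' | tail -2
python3 -m crank '[[[0,0,0],[0,0,0.12],0.5],[[0,0,0],[0,0,0.12],0.5],[[0,0,0],[0,0,0.12],0.5],[[0,0,0],[0,0,0.021],0.5],[[-0.004,-0.018,0.033],[0,0,0],0.5],[[-0.004,-0.018,0.033],[0,0,0],0.5],[[-0.004,-0.018,0.033],[0,0,0],0.5],[[-0.004,-0.019,0.033],[0,0,0],0.5],[[-0.004,-0.019,0.033],[0,0,0],0.5],[[-0.004,-0.019,0.033],[0,0,0],0.5],[[0,0,0],[0,0,0],0.5],[[0,0,0],[0,0,0],0.5]]'
python3 - <<'E'
from h import *
c,im=shot('wrist','w2')
print('bar',blobs(c,im,(18,170,60),(35,255,255),.012,200))
go([.570,.097,.010],-.252)
E
```

```text
grip_width: 0.5
grasp_force: 0.0
time_s: 3.7
eef_pos: [0.5686, 0.0983, 0.0987]
ee_rot: [1.928, -2.474, -0.002]
wrist_force: [0.2, 0.0, 1.1]
grip_width: 0.501
grasp_force: 0.0
bar [(array([570.2,  94.8]), np.float32(1.319), array([ 17.1, 117.4]), array([274., 203.]))]
pos [0.5695 0.0986 0.1011] F [-0.  -0.6  1.4] grip 0.502/0 t 3.8 tilt 0.07 | turn 0.005 (0.0 rows) shift [ 1.5 -0.9 91.1] mm (2.3 rows) q6 -0.69->-0.69 x=[-0.25 -0.97] y=[-0.97  0.25]
```

View pics/w2.png

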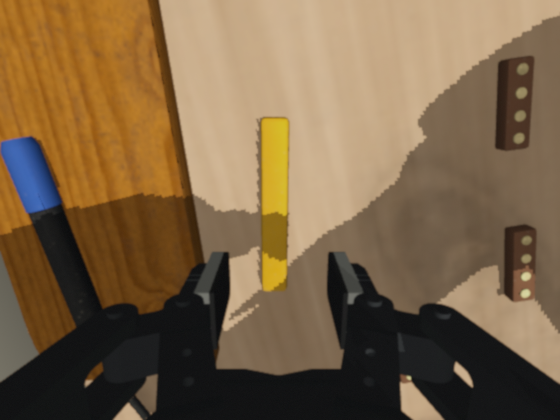

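The gripper is centred over the bar, which lies at (274,203). The board's edge runs clear to the left, from (157,0) to (200,240). I'll descend and grip.

```bash
python3 -m crank '[[[0.001,0,0.03],[0,0,0],0.5],[[0,-0.001,0.03],[0,0,0],0.5],[[0,0,0.02],[0,0,0],0.5],[[0,0,0.011],[0,0,0],0.5],[[0,0,0],[0,0,0],0.5],[[0,0,0],[0,0,0],0],[[0,0,0],[0,0,0],0],[[0,0,0],[0,0,0],0],[[0,0,0],[0,0,0],0],[[0,0,0],[0,0,0],0]]'
python3 - <<'E'
from h import *
go([.449,-.124,.12],0)
c=get_calibration('wrist');im=cv2.imread('pics/w2.png')
E
```

```text
time_s: 4.58
eef_pos: [0.5721, 0.0975, 0.0131]
ee_rot: [-1.925, 2.477, -0.003]
wrist_force: [-2.3, 0.6, 7.4]
grip_width: 0.185
grasp_force: 59.9
pos [0.5721 0.0975 0.0131] F [-2.3  0.6  7.4] grip 0.185/60 t 4.6 tilt 0.27 | turn -0.249 (2.1 rows) shift [ 221.5  123.1 -106.9] mm (6.9 rows) q6 -0.69->-0.07 x=[ 0. -1.] y=[-1. -0.]
```

```bash
python3 -m crank '[[[0,0,-0.025],[0,0,0],0],[[0,0,-0.035],[0,0,0],0],[[0,0,-0.04],[0,0,-0.06],0],[[0,0,0],[0,0,-0.09],0],[[0,0,0],[0,0,-0.1],0],[[0.03,0.017,0],[0,0,0],0],[[0.032,0.017,0],[0,0,0],0],[[0.032,0.018,0],[0,0,0],0],[[0.032,0.018,0],[0,0,0],0],[[0.032,0.018,0],[0,0,0],0],[[0.032,0.018,0],[0,0,0],0],[[0.032,0.017,0],[0,0,0],0]]'
python3 -m crank '[[[0,0,0],[0,0,0],0],[[0,0,0],[0,0,0],0]]' | tail -2
python3 - <<'E'
from h import *
go([.449,-.124,.024],0)
c,im=shot('wrist','w3')
E
```

```text
time_s: 5.58
eef_pos: [0.4467, -0.1265, 0.1116]
ee_rot: [-2.221, 2.219, -0.003]
wrist_force: [0.3, -0.9, -0.7]
grip_width: 0.188
grasp_force: 59.1
grip_width: 0.185
grasp_force: 59.1
pos [ 0.4471 -0.1266  0.1116] F [-0.3  0.5 -0.4] grip 0.185/59 t 5.8 tilt 0.14 | turn -0.003 (0.0 rows) shift [-2.6 -1.9 87.6] mm (2.2 rows) q6 -0.07->-0.07 x=[ 0. -1.] y=[-1. -0.]
```

View pics/w3.png

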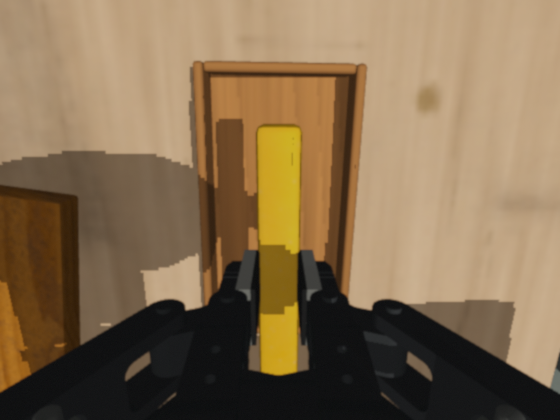

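The bar is held centred over the tray, its far end at (279,127) against the tray's end wall at (280,68). I'll lower and release it.

```bash
python3 -m crank '[[[-0.002,-0.002,0.03],[0,0,0],0],[[0,0,0.03],[0,0,0],0],[[0,0,0.02],[0,0,0],0],[[0,0,0.008],[0,0,0],0],[[0,0,0],[0,0,0],0],[[0,0,0],[0,0,0],0.4],[[0,0,0],[0,0,0],0.4],[[0,0,0],[0,0,0],0.4],[[0,0,-0.02],[0,0,0],0.4],[[0,0,-0.03],[0,0,0],0.4],[[0,0,-0.04],[0,0,0],0.4],[[0,0,-0.04],[0,0,0],0.4]]'
python3 - <<'E'
from h import *
c,im=shot('wrist','w4')
print('bar',blobs(c,im,(18,170,60),(35,255,255),.018,200))
c3=get_calibration('wrist')
go([.50,.20,.30],-.1,False)
E
```

```text
time_s: 6.8
eef_pos: [0.449, -0.1233, 0.1547]
ee_rot: [-2.221, 2.221, -0.001]
wrist_force: [1.2, 0.5, -0.2]
grip_width: 0.402
grasp_force: 0.0
bar [(array([ 450.2, -125.5]), np.float32(1.572), array([ 18.5, 118.9]), array([277., 188.]))]
pos [ 0.4539 -0.1245  0.1637] F [ 1.9 -0.7  8.9] grip 0.400/0 t 6.8 tilt 0.89 | turn 0.102 (0.8 rows) shift [-327.5  -13.5 -136.3] mm (8.9 rows) q6 -0.07->-0.77 x=[-0.1 -1. ] y=[-1.   0.1]
```

The bar measures as lying flat in the tray. Next I'll go to a view covering the straightedge and the board edge.

```bash
python3 -m crank '[[[0,0,-0.03],[0,0,0.1],0.4],[[-0.036,0,-0.018],[0,0,0],0.6],[[-0.036,-0.01,-0.018],[0,0,0],0.8],[[-0.036,-0.01,-0.018],[0,0,0],1],[[-0.036,-0.01,-0.018],[0,0,0],1],[[-0.036,-0.01,-0.018],[0,0,0],1],[[-0.036,-0.01,-0.018],[0,0,0],1],[[-0.036,-0.01,0],[0,0,0],1],[[-0.02,-0.01,0],[0,0,0],1],[[0,0,0],[0,0,0],1],[[0,0,0],[0,0,0],1],[[0,0,0],[0,0,0],1]]'
python3 - <<'E'
from h import *
go([.55,.15,.3])
shot('wrist','w5')
np.save('c5.npy',get_calibration('wrist'),allow_pickle=True)
E
```

```text
time_s: 7.85
eef_pos: [0.5461, 0.1401, 0.291]
ee_rot: [-2.107, 2.329, -0.001]
wrist_force: [0.3, -0.7, -0.6]
grip_width: 1.0
grasp_force: 0.0
pos [0.5461 0.1401 0.291 ] F [ 0.3 -0.7 -0.6] grip 1.000/0 t 7.8 tilt 0.05 | turn -0.000 (0.0 rows) shift [-10.3  -2.9  -9. ] mm (0.3 rows) q6 -0.63->-0.64 x=[-0.1 -1. ] y=[-1.   0.1]
```

View pics/w5.png

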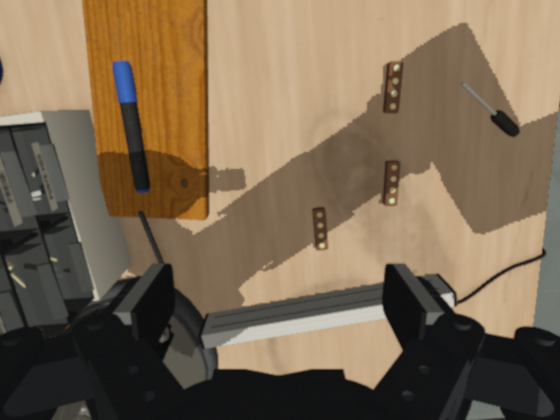

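The view shows the board's robot-side edge at column ≈207 (rows 0–218), the marker at (130,130), strips at (393,87), (391,183) and (320,228), and the straightedge from (203,330) to (450,290). The heater is beside the straightedge's far end.

Run:
```python
from h import *
c=np.load('c5.npy',allow_pickle=True).item(); im=cv2.imread('pics/w5.png'); hsv=cv2.cvtColor(im,cv2.COLOR_BGR2HSV)
for r in (40,90,140): print(r,[tuple(map(int,hsv[r,x])) for x in range(200,213)])
E1=[];E2=[]
for r in range(5,205):
    row=hsv[r].astype(int)
    xs=np.where((row[:250,1]>150))[0]
    E2.append((xs.max()+.5,r))
E2=np.array(E2); med=np.polyfit(E2[:,1],E2[:,0],1); print('outer edge px fit',med, np.std(E2[:,0]-np.polyval(med,E2[:,1])))
for z in (0,.024):
    A,B=[ray(c,(np.polyval(med,r),r),z) for r in (0,200)]; print(z,A.round(4),B.round(4),'tilt',np.arctan2(-(A-B)[0],-(A-B)[1]))
m=cv2.inRange(hsv,np.array((0,0,130)),np.array((180,45,255))); m[:270]=0; m[:, :190]=0
for k in cv2.findContours(m,cv2.RETR_EXTERNAL,cv2.CHAIN_APPROX_NONE)[0]:
    if cv2.contourArea(k)>200: print(cv2.contourArea(k),k[:,0].min(0),k[:,0].max(0))
print(blobs(c,im,(0,0,130),(180,45,255),.05,1500))
cv2.imwrite('pics/crop2.png',cv2.resize(im[260:360,190:470],None,fx=2.8,fy=2.8,interpolation=cv2.INTER_CUBIC))
```

```text
40 [(16, 187, 161), (16, 187, 157), (15, 187, 151), (16, 195, 135), (16, 204, 109), (15, 203, 93), (15, 156, 98), (16, 108, 137), (16, 89, 178), (16, 81, 195), (16, 80, 198), (17, 80, 198), (17, 80, 198)]
90 [(16, 216, 157), (16, 218, 158), (16, 212, 159), (16, 209, 154), (16, 205, 137), (16, 201, 109), (15, 186, 92), (16, 130, 114), (16, 92, 164), (17, 78, 196), (17, 74, 202), (17, 74, 202), (17, 75, 201)]
140 [(16, 215, 160), (16, 215, 160), (17, 217, 162), (17, 214, 161), (16, 212, 148), (16, 205, 117), (16, 202, 96), (15, 156, 100), (15, 104, 140), (16, 83, 181), (16, 76, 198), (16, 75, 201), (17, 76, 201)]
outer edge px fit [9.16822921e-03 2.05911920e+02] 0.30482604132994784
0 [ 0.6064 -0.0435  0.    ] [0.6391 0.1775 0.    ] tilt 0.14709113900880266
0.024 [ 0.6026 -0.0372  0.024 ] [0.6335 0.1714 0.024 ] tilt 0.14709113900880239
2054.5 [216 305] [385 345]
[(array([541.3, 334.4]), np.float32(0.096), array([ 20.6, 212.7]), array([302., 325.]))]
```

View pics/crop2.png

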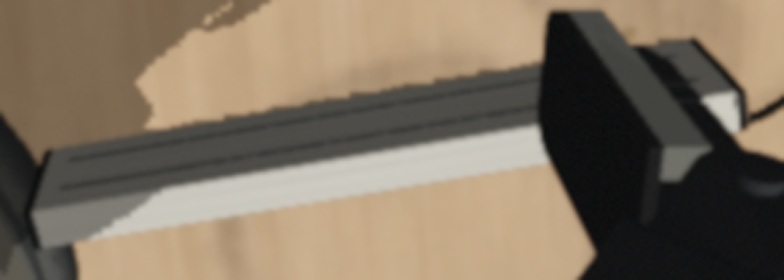

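Run:
```python
from h import *
c=np.load('c5.npy',allow_pickle=True).item()
print('far/near corners',[ray(c,uv,.05).round(4) for uv in [(201.8,334),(205,347.5),(441.8,293.2),(454.3,305.7)]])
print('board +y corner',ray(c,(205,219),.024).round(4), ray(c,(208,219),0).round(4))
print('strips',[b for b in blobs(c,cv2.imread('pics/w5.png'),(0,0,0),(20,255,75),.013,150) if b[3][1]<260])
go([.51,.333,.12],1.667)
```

```text
far/near corners [array([0.6616, 0.335 , 0.05  ]), array([0.6607, 0.355 , 0.05  ]), array([0.3666, 0.307 , 0.05  ]), array([0.3511, 0.3256, 0.05  ])]
board +y corner [0.6404 0.1945 0.024 ] [0.6427 0.2023 0.    ]
strips [(array([284.5, 118.6]), np.float32(2.351), array([14.5, 39.3]), array([504., 123.])), (array([709.7, 103.1]), np.float32(1.516), array([ 20.8, 101.1]), array([135., 146.]))]
pos [0.546  0.1397 0.2911] F [ 0.1 -0.8  0.4] grip 1.000/0 t 7.9 tilt 0.07 | turn 1.374 (11.5 rows) shift [ 17.3 195.9 171.1] mm (6.5 rows) q6 -0.63->-2.31 x=[-1.  -0.1] y=[-0.1  1. ]
```

```bash
python3 -m crank '[[[0,0,0],[0,0,0.12],1],[[0,0,0],[0,0,0.12],1],[[0,0,0],[0,0,0.12],1],[[0,0,0],[0,0,0.12],1],[[0,0,0],[0,0,0.12],1],[[0,0,0],[0,0,0.12],1],[[0,0,0],[0,0,0.12],1],[[0,0,0],[0,0,0.12],1],[[0,0,0],[0,0,0.12],1],[[0,0,0],[0,0,0.12],1],[[0,0,0],[0,0,0.12],1],[[0,0,0],[0,0,0.054],1]]' | tail -2
python3 -m crank '[[[0.003,0.03,0.022],[0,0,0],1],[[0.003,0.03,0.022],[0,0,0],0.8],[[0.003,0.03,0.022],[0,0,0],0.6],[[0.003,0.03,0.022],[0,0,0],0.6],[[0.003,0.03,0.022],[0,0,0],0.6],[[0.003,0.03,0.022],[0,0,0],0.6],[[0.002,0.015,0.022],[0,0,0],0.6],[[0,0,0],[0,0,0],0.6],[[0,0,0],[0,0,0],0.6]]'
python3 - <<'E'
from h import *
c,im=shot('wrist','w6')
print(blobs(c,im,(0,0,130),(180,45,255),.05,1500))
go([.507,.331,.038],1.667)
E
```

```text
grip_width: 1.003
grasp_force: 0.0
time_s: 9.65
eef_pos: [0.507, 0.3317, 0.1358]
ee_rot: [0.153, -3.137, 0.003]
wrist_force: [0.3, 0.1, 0.5]
grip_width: 0.604
grasp_force: 0.0
[(array([461.9, 327.8]), np.float32(0.097), array([ 19.8, 161. ]), array([277., 142.]))]
pos [0.508  0.3317 0.1373] F [ 0.5 -1.3  1.5] grip 0.601/0 t 9.7 tilt 0.06 | turn 0.000 (0.0 rows) shift [ 1.  -0.6 99.3] mm (2.5 rows) q6 -2.31->-2.31 x=[-1.  -0.1] y=[-0.1  1. ]
```

View pics/w6.png

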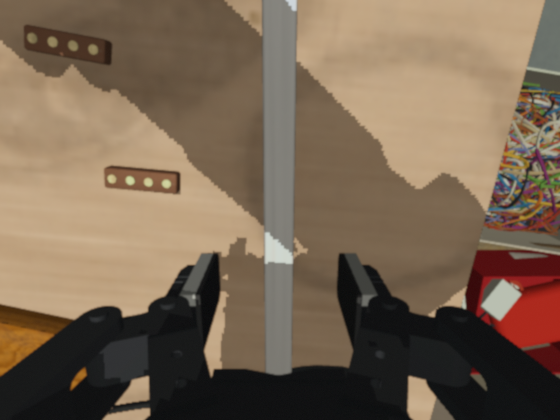

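The straightedge runs up column ≈278, midway between the fingers. I'll descend and grip its top.

```bash
python3 -m crank '[[[0.001,0,0.03],[0,0,0],0.6],[[0,0,0.03],[0,0,0],0.6],[[0,0,0.025],[0,0,0],0.6],[[0,0,0.014],[0,0,0],0.6],[[0,0,0],[0,0,0],0.6],[[0,0,0],[0,0,0],0],[[0,0,0],[0,0,0],0],[[0,0,0],[0,0,0],0],[[0,0,0],[0,0,0],0],[[0,0,0],[0,0,0],0],[[0,0,0],[0,0,0],0]]'
python3 - <<'E'
from h import *
go([.44,.19,.08])
E
```

```text
time_s: 10.62
eef_pos: [0.5081, 0.3328, 0.0401]
ee_rot: [-0.152, 3.134, 0.003]
wrist_force: [0.7, -2.3, 6.8]
grip_width: 0.218
grasp_force: 59.5
pos [0.5081 0.3328 0.0401] F [ 0.7 -2.3  6.8] grip 0.218/59 t 10.6 tilt 0.25 | turn -0.000 (0.0 rows) shift [  81.6 -135.5  -39.9] mm (4.1 rows) q6 -2.31->-2.21 x=[-1.  -0.1] y=[-0.1  1. ]
```

```bash
python3 -m crank '[[[0,0,-0.01],[0,0,0],0],[[0,0,-0.015],[0,0,0],0],[[0,0,-0.015],[0,0,0],0],[[0.008,-0.013,0],[0,0,0],0],[[0.014,-0.023,0],[0,0,0],0],[[0.018,-0.03,0],[0,0,0],0],[[0.018,-0.03,0],[0,0,0],0],[[0.014,-0.023,0],[0,0,0],0],[[0.01,-0.016,0],[0,0,0],0],[[0,0,0],[0,0,-0.03],0],[[0,0,0],[0,0,-0.06],0],[[0,0,0],[0,0,-0.09],0]]'
python3 -m crank '[[[0,0,0],[0,0,-0.1],0],[[0,0,0],[0,0,-0.12],0],[[0,0,0],[0,0,-0.12],0],[[0,0,0],[0,0,-0.12],0],[[0,0,0],[0,0,-0.12],0],[[0,0,0],[0,0,-0.12],0],[[0,0,0],[0,0,-0.12],0],[[0,0,0],[0,0,-0.12],0],[[0,0,0],[0,0,-0.1],0],[[0,0,0],[0,0,-0.07],0],[[0,0,0],[0,0,-0.037],0],[[0,0,0],[0,0,0],0]]'
python3 - <<'E'
from h import *
go([.606,.0317,.085],-.147)
shot('wrist','w7'); np.save('c7.npy',get_calibration('wrist'),allow_pickle=True)
E
```

```text
time_s: 11.62
eef_pos: [0.4371, 0.1897, 0.0775]
ee_rot: [0.436, -3.11, -0.001]
wrist_force: [-0.2, -0.2, -5.6]
grip_width: 0.218
grasp_force: 59.7
time_s: 12.62
eef_pos: [0.4372, 0.1901, 0.0773]
ee_rot: [2.053, -2.377, -0.001]
wrist_force: [0.3, -0.3, -6.3]
grip_width: 0.217
grasp_force: 59.7
pos [0.4372 0.1901 0.0773] F [ 0.3 -0.3 -6.3] grip 0.217/60 t 12.6 tilt 0.07 | turn 0.001 (0.0 rows) shift [ 131.9 -190.2   -7.7] mm (5.8 rows) q6 -0.88->-0.46 x=[-0.15 -0.99] y=[-0.99  0.15]
```

View pics/w7.png

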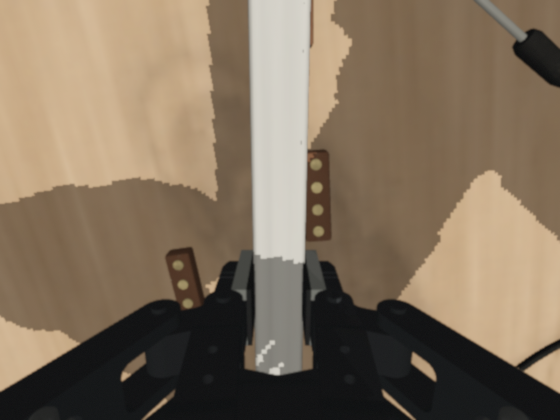

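```bash
python3 -m crank '[[[0.01,-0.014,0],[0,0,0],0],[[0.018,-0.026,0],[0,0,0],0],[[0.022,-0.03,0],[0,0,0],0],[[0.022,-0.03,0],[0,0,0],0],[[0.022,-0.03,0],[0,0,0],0],[[0.018,-0.024,0],[0,0,0],0],[[0.012,-0.016,0],[0,0,0],0],[[0.008,-0.01,0],[0,0,0],0],[[0,0,0],[0,0,0],0],[[0,0,0],[0,0,0],0]]'
python3 - <<'E'
from h import *
go([.606,.0317,.085],-.147)
c,im=shot('wrist','w8'); np.save('c8.npy',c,allow_pickle=True)
E
```

```text
time_s: 13.5
eef_pos: [0.5962, 0.033, 0.0767]
ee_rot: [2.049, -2.38, -0.002]
wrist_force: [-0.1, 0.5, -6.7]
grip_width: 0.219
grasp_force: 60.1
pos [0.5962 0.033  0.0767] F [-0.1  0.5 -6.7] grip 0.219/60 t 13.5 tilt 0.09 | turn -0.002 (0.0 rows) shift [-0.1 -9.9 -8.3] mm (0.3 rows) q6 -0.47->-0.46 x=[-0.15 -0.99] y=[-0.99  0.15]
```

View pics/w8.png

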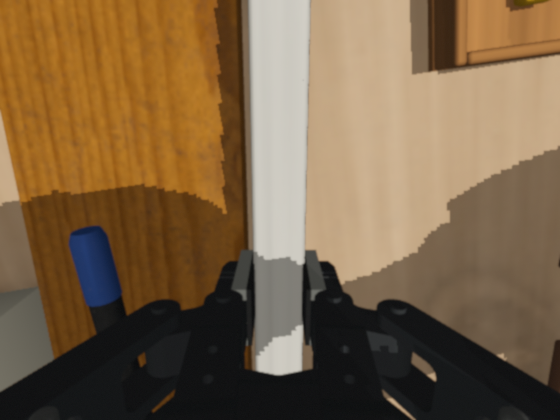

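Run:
```python
from h import *
c=np.load('c8.npy',allow_pickle=True).item(); im=cv2.imread('pics/w8.png'); hsv=cv2.cvtColor(im,cv2.COLOR_BGR2HSV).astype(int)
for r in (20,100,180): print(r,[tuple(hsv[r,x]) for x in range(234,254)])
L=[];Rr=[]
for r in range(5,240):
    xs=np.where((hsv[r,:,1]<50)&(hsv[r,:,2]>120)&(np.arange(560)>225)&(np.arange(560)<330))[0]
    L.append((xs.min()-.5,r)); Rr.append((xs.max()+.5,r))
for n,E in (('L',L),('R',Rr)):
    E=np.array(E); f=np.polyfit(E[:,1],E[:,0],1); A,B=[ray(c,(np.polyval(f,r),r),.0867) for r in (0,230)]
    print(n,f,A.round(4),B.round(4),'tilt',np.arctan2((B-A)[0],(B-A)[1]))
```

```text
20 [(np.int64(16), np.int64(203), np.int64(103)), (np.int64(16), np.int64(204), np.int64(100)), (np.int64(16), np.int64(206), np.int64(88)), (np.int64(16), np.int64(202), np.int64(72)), (np.int64(16), np.int64(199), np.int64(64)), (np.int64(15), np.int64(200), np.int64(60)), (np.int64(15), np.int64(187), np.int64(60)), (np.int64(15), np.int64(134), np.int64(76)), (np.int64(15), np.int64(106), np.int64(101)), (np.int64(16), np.int64(92), np.int64(117)), (np.int64(15), np.int64(89), np.int64(121)), (np.int64(16), np.int64(89), np.int64(120)), (np.int64(16), np.int64(89), np.int64(120)), (np.int64(16), np.int64(77), np.int64(119)), (np.int64(17), np.int64(42), np.int64(127)), (np.int64(20), np.int64(21), np.int64(149)), (np.int64(22), np.int64(17), np.int64(169)), (np.int64(23), np.int64(17), np.int64(184)), (np.int64(23), np.int64(16), np.int64(196)), (np.int64(23), np.int64(15), np.int64(202))]
100 [(np.int64(15), np.int64(197), np.int64(92)), (np.int64(15), np.int64(198), np.int64(90)), (np.int64(15), np.int64(197), np.int64(88)), (np.int64(15), np.int64(204), np.int64(85)), (np.int6
[... 1133 characters left out ...]
6), np.int64(210), np.int64(62)), (np.int64(15), np.int64(203), np.int64(59)), (np.int64(15), np.int64(171), np.int64(64)), (np.int64(15), np.int64(120), np.int64(87)), (np.int64(15), np.int64(100), np.int64(112)), (np.int64(16), np.int64(92), np.int64(122)), (np.int64(16), np.int64(91), np.int64(123)), (np.int64(15), np.int64(85), np.int64(123)), (np.int64(16), np.int64(57), np.int64(125)), (np.int64(21), np.int64(25), np.int64(141)), (np.int64(23), np.int64(18), np.int64(166))]
L [2.12590271e-02 2.47382994e+02] [ 0.5908 -0.0688  0.0867] [0.6022 0.0074 0.0867] tilt 0.1492099449246859
R [-2.37852183e-02  3.10086903e+02] [ 0.5713 -0.0659  0.0867] [0.5828 0.0103 0.0867] tilt 0.1500694146844205
```

Run:
```python
from h import *
c=np.load('c8.npy',allow_pickle=True).item()
for rr in [((240.8,20),(243,100),(245.2,180))]:
    P=[ray(c,p,0) for p in rr]; print([p.round(4) for p in P],np.arctan2((P[2]-P[0])[0],(P[2]-P[0])[1]))
T=[ray(c,p,.024) for p in ((236.3,20),(239,100),(241.7,180))]; print([p.round(4) for p in T],np.arctan2((T[2]-T[0])[0],(T[2]-T[0])[1]))
n=np.array([-.989,.1465]); L=np.array([.6022,.0074])
print('gap',(P[1][:2]-L)@-n,(T[1][:2]-L)@-n)
```

```text
[array([ 0.5994, -0.0821,  0.    ]), array([ 0.6055, -0.041 ,  0.    ]), array([0.6124, 0.0053, 0.    ])] 0.1478582750902912
[array([ 0.6   , -0.0773,  0.024 ]), array([ 0.6053, -0.0409,  0.024 ]), array([6.113e-01, 3.000e-04, 2.400e-02])] 0.14450821342602474
gap 0.010357285450750523 0.010120755870708157
```

```bash
python3 -m crank '[[[0,0,0.012],[0,0,0.002],0],[[0,0,0.012],[0,0,0],0],[[0,0,0.008],[0,0,0],0],[[0,0,0.003],[0,0,0],0],[[0,0,0],[0,0,0],0],[[0,-0.004,0],[0,0,0],0],[[0,-0.003,0],[0,0,0],0],[[0,-0.002,0],[0,0,0],0],[[0,0,0],[0,0,0],0]]'
```

```text
time_s: 14.3
eef_pos: [0.6047, 0.032, 0.0423]
ee_rot: [2.049, -2.379, -0.003]
wrist_force: [-4.6, 1.3, -4.2]
grip_width: 0.216
grasp_force: 60.4
```

```bash
python3 -m crank '[[[0,-0.001,0],[0,0,0],0],[[0,-0.001,0],[0,0,0],0],[[0,0,0],[0,0,0],0]]'
```

```text
time_s: 14.55
eef_pos: [0.6049, 0.0318, 0.0418]
ee_rot: [2.047, -2.378, -0.006]
wrist_force: [-8.4, 2.4, -2.2]
grip_width: 0.215
grasp_force: 60.5
```

```bash
python3 -m crank '[[[0,-0.001,0.001],[0,0,0],0],[[0,0,0.001],[0,0,0],0],[[0,0,0.001],[0,0,0],0],[[0,0,0],[0,0,0],0]]'
```

```text
time_s: 14.88
eef_pos: [0.605, 0.0314, 0.0401]
ee_rot: [2.046, -2.377, -0.006]
wrist_force: [-14.0, 3.5, 7.3]
grip_width: 0.221
grasp_force: 61.8
```

```bash
python3 -m crank '[[[0,0,0],[0,0,0],0.3],[[0,0.001,0],[0,0,0],0.4],[[0,0.001,0],[0,0,0],0.4],[[0,0.001,-0.001],[0,0,0],0.4],[[0,0,-0.015],[0,0,0],0.4],[[0,0,-0.03],[0,0,0],0.4],[[0,0,-0.04],[0,0,0],0.4],[[0,0,-0.04],[0,0,0],0.4],[[0,0,-0.04],[0,0,0],0.4],[[0,0,-0.04],[0,0,0],0.6],[[0,0,0],[0,0,0],0.6],[[0,0,0],[0,0,0],0.6]]'
python3 - <<'E'
from h import *
c,im=shot('wrist','w9'); np.save('c9.npy',c,allow_pickle=True)
go([.5,.12,.3])
E
```

```text
time_s: 15.88
eef_pos: [0.6075, 0.0321, 0.2493]
ee_rot: [-2.045, 2.375, -0.007]
wrist_force: [-0.1, 0.4, -0.7]
grip_width: 0.603
grasp_force: 0.0
pos [0.6063 0.0321 0.2466] F [ 0.9 -0.3 -1. ] grip 0.599/0 t 15.9 tilt 0.21 | turn -0.000 (0.0 rows) shift [-71.1 118.2 -53.4] mm (3.7 rows) q6 -0.46->-0.69 x=[-0.15 -0.99] y=[-0.99  0.15]
```

View pics/w9.png

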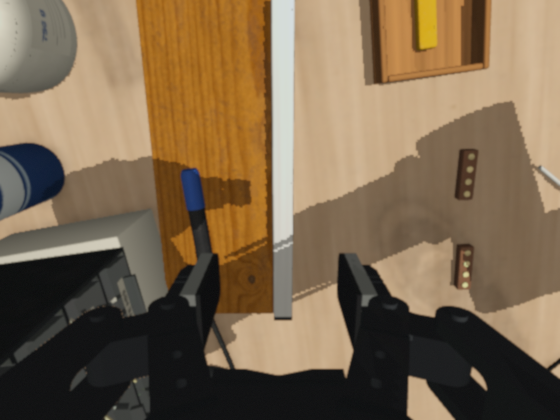

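The straightedge stands along the board's edge in columns 272–294, its +y end at (283,318) and the board's end at row 312. Two strips show at (467,174) and (464,267). I'll measure it.

Run:
```python
from h import *
c=np.load('c9.npy',allow_pickle=True).item(); im=cv2.imread('pics/w9.png'); hsv=cv2.cvtColor(im,cv2.COLOR_BGR2HSV).astype(int)
u=np.array([.1473,.9891]); n=np.array([-.9891,.1473]); ref=np.array([.616,.030])
L=[];Rr=[]
for r in range(5,230):
    xs=np.where((hsv[r,:,1]<50)&(hsv[r,:,2]>110)&(np.arange(560)>255)&(np.arange(560)<310))[0]
    L.append((xs.min()-.5,r)); Rr.append((xs.max()+.5,r))
for nme,E in (('L',L),('R',Rr)):
    E=np.array(E); f=np.polyfit(E[:,1],E[:,0],1); A,B=[ray(c,(np.polyval(f,r),r),.05) for r in (0,230)]
    print(nme,f,A.round(4),B.round(4),'tilt',np.arctan2((B-A)[0],(B-A)[1]),'dist from ref',(A[:2]-ref)@n,(B[:2]-ref)@n)
for nme,uv,z in (('se end',(283,319),.05),('board end',(225,313),.024),('board end0',(225,313),0)):
    P=ray(c,uv,z); print(nme,P.round(4),'along',(P[:2]-ref)@u)
```

```text
L [8.71786768e-03 2.70222232e+02] [ 0.5933 -0.1204  0.05  ] [0.6231 0.0838 0.05  ] tilt 0.14523951867826718 dist from ref 0.0003493455863463041 0.0008851384922347065
R [-8.36809945e-03  2.94594623e+02] [ 0.573  -0.1173  0.05  ] [0.6027 0.0867 0.05  ] tilt 0.14492225630893302 dist from ref 0.02087859827276941 0.021479511421936017
se end [0.6273 0.1875 0.05  ] along 0.1574787122805166
board end [0.6958 0.1874 0.024 ] along 0.16747719298825803
board end0 [0.7024 0.2025 0.    ] along 0.18333025902627217
```

```bash
python3 -m crank '[[[0,0,0],[0,0,-0.12],0.8],[[0,0,0],[0,0,-0.12],0.8],[[0,0,0],[0,0,-0.12],0.8],[[0,0,0],[0,0,-0.12],0.8],[[0,0,0],[0,0,-0.12],0.8],[[0,0,0],[0,0,-0.12],0.8],[[0,0,0],[0,0,-0.12],0.8],[[0,0,0],[0,0,-0.12],0.8],[[0,0,0],[0,0,-0.12],0.8],[[0,0,0],[0,0,-0.12],0.8],[[0,0,0],[0,0,-0.12],0.8],[[0,0,0],[0,0,-0.12],0.8]]' | tail -2
python3 -m crank '[[[0,0,0],[0,0,-0.12],0.8],[[0,0,0],[0,0,-0.01],0.8],[[-0.032,-0.017,-0.006],[0,0,0],0.8],[[-0.032,-0.017,-0.006],[0,0,0],0.8],[[-0.032,-0.017,-0.006],[0,0,0],0.8],[[-0.032,-0.017,-0.006],[0,0,0],0.8],[[-0.032,-0.017,-0.006],[0,0,0],0.8],[[0,0,0],[0,0,0],0.8],[[0,0,0],[0,0,0],0.8]]'
cat >> h.py <<'E'
def strips(c,im,z=.0125):
    out=[]
    h=cv2.cvtColor(im,cv2.COLOR_BGR2HSV)
    m=((h[...,0]<25)&(h[...,1]>100)&(h[...,2]<85)).astype(np.uint8)*255
    m=cv2.morphologyEx(m,cv2.MORPH_CLOSE,np.ones((7,7)))
    for k in cv2.findContours(m,cv2.RETR_EXTERNAL,cv2.CHAIN_APPROX_NONE)[0]:
        if cv2.contourArea(k)<150: continue
        P=np.array([ray(c,p[0],z)[:2] for p in k]); r=cv2.minAreaRect((P*1000).astype(np.float32)); w,l=sorted(r[1])
        if not(11<w<24 and 42<l<66): continue
        B=cv2.boxPoints(r); e=max([B[1]-B[0],B[2]-B[1]],key=np.linalg.norm)
        out.append((np.array(r[0])/1000,np.arctan2(e[1],e[0])%np.pi,(round(w,1),round(l,1)),k[:,0].mean(0)))
        print('strip',out[-1][0].round(4),'yaw',out[-1][1].round(3),out[-1][2],out[-1][3].round())
    return out
E
python3 - <<'E'
from h import *
c,im=shot('wrist','w10'); np.save('c10.npy',c,allow_pickle=True)
strips(c,im)
E
```

```text
grip_width: 0.796
grasp_force: 0.0
time_s: 17.68
eef_pos: [0.459, 0.1408, 0.2756]
ee_rot: [-3.132, 0.235, -0.001]
wrist_force: [0.8, 0.2, 0.7]
grip_width: 0.803
grasp_force: 0.0
strip [0.4146 0.1765] yaw 1.506 (19.3, 55.1) [254. 209.]
strip [0.5131 0.2496] yaw 1.583 (16.0, 56.0) [175. 134.]
```

View pics/w10.png

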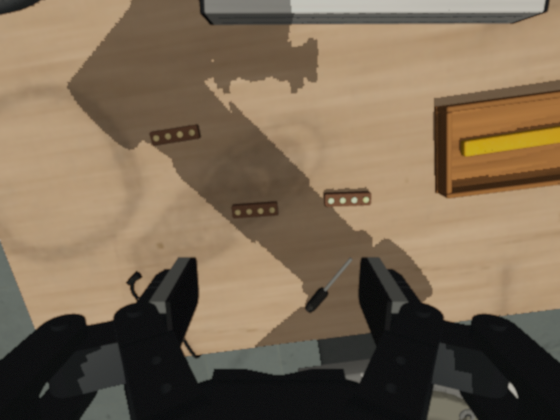

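The last view shows strips at (175,134), (254,209) and (347,198). The first has been knocked about 3 cm towards +y. The straightedge stands at the top with its robot-side face visible, and the bar is in the tray at (510,140). I have used all 14 views, so from here on I rely on numbers.

```bash
cat >> h.py <<'E'
def pick(ctr,yaw,z,off=.005):
    n=np.array([-np.sin(yaw),np.cos(yaw)]); n=n if n[0]<0 else -n
    p=np.asarray(ctr)+off*n; go([p[0],p[1],z],yaw)
E
python3 -c "
from h import *
pick((.5131,.2496),1.583,.11)"
```

```text
pos [0.4596 0.1402 0.275 ] F [-0.2  0.4 -1.3] grip 0.798/0 t 17.7 tilt 0.00 | turn -0.163 (1.4 rows) shift [  49.8 -108.8  165. ] mm (5.1 rows) q6 0.80->0.85 x=[1.   0.01] y=[ 0.01 -1.  ]
```

```bash
python3 -m crank '[[[0,0,0],[0,0,-0.08],0.85],[[0,0,0],[0,0,-0.083],0.85],[[0.01,-0.022,0.033],[0,0,0],0.85],[[0.01,-0.022,0.033],[0,0,0],0.85],[[0.01,-0.022,0.033],[0,0,0],0.85],[[0.01,-0.022,0.033],[0,0,0],0.85],[[0.01,-0.021,0.033],[0,0,0],0.85],[[0,0,0],[0,0,0],0.85],[[0,0,0],[0,0,0],0.85]]'
python3 - <<'E'
from h import *
c,im=shot('wrist','w11')
for s in strips(c,im): pick(s[0],s[1],.005)
E
```

```text
time_s: 18.48
eef_pos: [0.5081, 0.2483, 0.1064]
ee_rot: [3.137, 0.017, -0.009]
wrist_force: [0.7, 1.2, 1.4]
grip_width: 0.85
grasp_force: 0.0
strip [0.5144 0.2518] yaw 1.581 (16.8, 52.4) [273. 200.]
pos [0.509  0.2485 0.1089] F [-0.4  0.2  0.9] grip 0.851/0 t 18.5 tilt 0.19 | turn 0.001 (0.0 rows) shift [  0.4  -3.3 103.9] mm (2.6 rows) q6 0.85->0.85 x=[1.   0.01] y=[ 0.01 -1.  ]
```

```bash
python3 -m crank '[[[0,-0.002,0.03],[0,0,0],0.85],[[0,0,0.03],[0,0,0],0.85],[[0,0,0.025],[0,0,0],0.85],[[0,0,0.013],[0,0,0],0.85],[[0,0,0.006],[0,0,0],0.85],[[0,0,0],[0,0,0],0.85],[[0,0,0],[0,0,0],0],[[0,0,0],[0,0,0],0],[[0,0,0],[0,0,0],0],[[0,0,0],[0,0,0],0]]'
```

```text
time_s: 19.37
eef_pos: [0.5102, 0.2523, 0.0089]
ee_rot: [-3.139, -0.021, -0.006]
wrist_force: [-0.6, -1.4, 7.5]
grip_width: 0.62
grasp_force: 63.4
```

```bash
cat >> h.py <<'E'
u=np.array([.1465,.9892]); n=np.array([-.9892,.1465]); S0=np.array([.6055,.0315]); YU=np.arctan2(u[1],u[0])
def place(s,d,z): p=S0+s*u+d*n; go([p[0],p[1],z],YU)
E
python3 -m crank '[[[0,0,-0.015],[0,0,0],0],[[0,0,-0.025],[0,0,0],0],[[0,0,-0.02],[0,0,0.08],0],[[0,0,0],[0,0,0.08],0],[[0,0,0],[0,0,0],0]]'
python3 -c "
from h import *
place(.09,.029,.065)"
```

```text
time_s: 19.78
eef_pos: [0.5096, 0.2524, 0.0687]
ee_rot: [-3.129, 0.235, -0.005]
wrist_force: [-0.3, -0.1, -1.3]
grip_width: 0.619
grasp_force: 62.9
pos [0.5096 0.2524 0.0687] F [-0.3 -0.1 -1.3] grip 0.619/63 t 19.8 tilt 0.28 | turn -0.003 (0.0 rows) shift [ 98.2 114.5   3.7] mm (3.8 rows) q6 0.69->0.96 x=[ 0.99 -0.15] y=[-0.15 -0.99]
```

```bash
python3 -m crank '[[[0.014,0.018,0],[0,0,0],0],[[0.024,0.028,0],[0,0,0],0],[[0.026,0.03,0],[0,0,0],0],[[0.02,0.024,0],[0,0,0],0],[[0.014,0.014,0],[0,0,0],0],[[0,0,0],[0,0,0],0],[[0,0,0.02],[0,0,0],0],[[0,0,0.02],[0,0,0],0],[[0,0,0.012],[0,0,0],0],[[0,0,0],[0,0,0],0],[[0,0,0],[0,0,0],0]]'
python3 -c "
from h import *
place(.09,.023,.009)"
```

```text
time_s: 20.7
eef_pos: [0.5882, 0.1244, 0.0138]
ee_rot: [3.132, -0.228, -0.002]
wrist_force: [0.5, 0.8, 0.9]
grip_width: 0.621
grasp_force: 62.9
pos [0.5882 0.1244 0.0138] F [0.5 0.8 0.9] grip 0.621/63 t 20.7 tilt 0.11 | turn 0.002 (0.0 rows) shift [ 7.8 -0.7  4.8] mm (0.2 rows) q6 0.96->0.96 x=[ 0.99 -0.15] y=[-0.15 -0.99]
```

```bash
python3 -m crank '[[[0.003,0,0.002],[0,0,0],0],[[0.002,0,0.002],[0,0,0],0],[[0.002,0,0],[0,0,0],0],[[0.001,0,0],[0,0,0],0],[[0,0,0],[0,0,0],0]]'
python3 -c "
from h import *
place(.09,.023,.009)"
```

```text
time_s: 21.12
eef_pos: [0.5953, 0.1231, 0.0101]
ee_rot: [3.133, -0.231, -0.005]
wrist_force: [-5.5, 1.6, 0.8]
grip_width: 0.62
grasp_force: 63.1
pos [0.5953 0.1231 0.0101] F [-5.5  1.6  0.8] grip 0.620/63 t 21.1 tilt 0.18 | turn 0.000 (0.0 rows) shift [ 0.5 -0.9  1.1] mm (0.0 rows) q6 0.96->0.96 x=[ 0.99 -0.15] y=[-0.15 -0.99]
```

```bash
python3 -m crank '[[[0.001,0,0.001],[0,0,0],0],[[0.001,0,0.001],[0,0,0],0],[[0,0,0],[0,0,0],0],[[0,0,0],[0,0,0],0.75],[[0,0,0],[0,0,0],0.75],[[-0.001,0,0],[0,0,0],0.75],[[-0.001,0,-0.02],[0,0,0],0.75],[[0,0,-0.035],[0,0,0],0.75],[[0,0,-0.04],[0,0,0],0.75],[[0,0,0],[0,0,0],0.75],[[0,0,0],[0,0,0],0.75]]'
python3 - <<'E'
from h import *
c,im=shot('wrist','w12')
for s in strips(c,im): print('s,d',(s[0]-S0)@u,(s[0]-S0)@n,'dyaw',s[1]-YU)
pick((.4146,.1765),1.506,.11)
E
```

```text
time_s: 22.03
eef_pos: [0.5992, 0.124, 0.1073]
ee_rot: [-3.13, 0.23, -0.012]
wrist_force: [-0.5, -0.1, -0.9]
grip_width: 0.753
grasp_force: 0.0
pos [0.5977 0.1236 0.1049] F [-0.6 -0.8 -1.4] grip 0.750/0 t 22.1 tilt 0.22 | turn -0.082 (0.7 rows) shift [-191.2  -40.9   -5.1] mm (4.9 rows) q6 0.96->0.75 x=[ 1.   -0.06] y=[-0.06 -1.  ]
```

```bash
python3 -m crank '[[[-0.02,0,-0.01],[0,0,-0.082],0.85],[[-0.034,-0.008,0],[0,0,0],0.85],[[-0.034,-0.008,0],[0,0,0],0.85],[[-0.034,-0.008,0],[0,0,0],0.85],[[-0.034,-0.008,0],[0,0,0],0.85],[[-0.034,-0.007,0.005],[0,0,0],0.85],[[0,0,0],[0,0,0],0.85],[[0,0,0],[0,0,0],0.85]]'
python3 - <<'E'
from h import *
c,im=shot('wrist','w13')
for s in strips(c,im): pick(s[0],s[1],.005)
E
```

```text
time_s: 22.75
eef_pos: [0.4081, 0.176, 0.1077]
ee_rot: [3.139, -0.098, -0.002]
wrist_force: [1.1, -0.4, 0.5]
grip_width: 0.852
grasp_force: 0.0
strip [0.4144 0.177 ] yaw 1.493 (17.4, 53.7) [280. 202.]
strip [0.4187 0.0716] yaw 1.715 (14.3, 52.9) [429. 188.]
pos [0.4094 0.1761 0.108 ] F [ 0.6 -0.   0.4] grip 0.847/0 t 22.8 tilt 0.03 | turn 0.015 (0.1 rows) shift [-1.00e-01 -1.30e+00  1.03e+02] mm (2.6 rows) q6 0.75->0.73 x=[ 1.   -0.08] y=[-0.08 -1.  ]
pos [0.4094 0.1761 0.108 ] F [ 0.6 -0.   0.4] grip 0.847/0 t 22.8 tilt 0.03 | turn -0.208 (1.7 rows) shift [-10.9 104.8 103. ] mm (3.7 rows) q6 0.75->1.17 x=[0.99 0.14] y=[ 0.14 -0.99]
```

```bash
python3 -m crank '[[[-0.001,-0.001,0.03],[0,0,0.015],0.85],[[0,0,0.03],[0,0,0],0.85],[[0,0,0.025],[0,0,0],0.85],[[0,0,0.012],[0,0,0],0.85],[[0,0,0.006],[0,0,0],0.85],[[0,0,0],[0,0,0],0.85],[[0,0,0],[0,0,0],0],[[0,0,0],[0,0,0],0],[[0,0,0],[0,0,0],0],[[0,0,0],[0,0,0],0]]'
python3 -m crank '[[[0,0,-0.015],[0,0,0],0],[[0,0,-0.025],[0,0,0.03],0],[[0,0,-0.02],[0,0,0.04],0],[[0,0,0],[0,0,0],0]]'
python3 -c "
from h import *
place(0,.029,.065)"
```

```text
time_s: 23.63
eef_pos: [0.41, 0.1778, 0.0065]
ee_rot: [-3.137, 0.125, -0.004]
wrist_force: [-0.2, -1.4, 4.4]
grip_width: 0.62
grasp_force: 63.2
time_s: 23.97
eef_pos: [0.4114, 0.1789, 0.0695]
ee_rot: [-3.127, 0.236, -0.01]
wrist_force: [0.8, -0.2, -0.3]
grip_width: 0.621
grasp_force: 63.1
pos [0.4114 0.1789 0.0695] F [ 0.8 -0.2 -0.3] grip 0.621/63 t 24.0 tilt 0.48 | turn -0.004 (0.0 rows) shift [184.6 117.3   4.5] mm (5.5 rows) q6 0.66->1.09 x=[ 0.99 -0.15] y=[-0.15 -0.99]
```

```bash
python3 -m crank '[[[0.02,0.013,0],[0,0,0],0],[[0.032,0.02,0],[0,0,0],0],[[0.034,0.022,0],[0,0,0],0],[[0.034,0.022,0],[0,0,0],0],[[0.032,0.02,0],[0,0,0],0],[[0.02,0.013,0],[0,0,0],0],[[0.012,0.007,0],[0,0,0],0],[[0,0,0.01],[0,0,0],0],[[0,0,0.02],[0,0,0],0],[[0,0,0.018],[0,0,0],0],[[0,0,0.007],[0,0,0],0],[[0,0,0],[0,0,0],0]]'
python3 -c "
from h import *
place(0,.023,.008)"
```

```text
time_s: 24.97
eef_pos: [0.5717, 0.0341, 0.0084]
ee_rot: [3.132, -0.234, -0.006]
wrist_force: [0.6, -0.2, 0.2]
grip_width: 0.62
grasp_force: 63.1
pos [0.5717 0.0341 0.0084] F [ 0.6 -0.2  0.2] grip 0.620/63 t 25.0 tilt 0.21 | turn -0.002 (0.0 rows) shift [10.8 -2.4  0.4] mm (0.3 rows) q6 1.09->1.10 x=[ 0.99 -0.15] y=[-0.15 -0.99]
```

```bash
python3 -m crank '[[[0.004,-0.002,0],[0,0,0],0],[[0.003,0,0],[0,0,0],0],[[0.002,0,0],[0,0,0],0],[[0.001,0,0],[0,0,0],0],[[0.001,0,0],[0,0,0],0],[[0,0,0],[0,0,0],0]]'
python3 -c "
from h import *
place(0,.023,.008)"
```

```text
time_s: 25.47
eef_pos: [0.5833, 0.0343, 0.0103]
ee_rot: [3.133, -0.235, -0.004]
wrist_force: [-6.2, 0.6, 1.4]
grip_width: 0.624
grasp_force: 63.9
pos [0.5833 0.0343 0.0103] F [-6.2  0.6  1.4] grip 0.624/64 t 25.5 tilt 0.14 | turn -0.003 (0.0 rows) shift [-0.6 -0.5  2.3] mm (0.1 rows) q6 1.10->1.10 x=[ 0.99 -0.15] y=[-0.15 -0.99]
```

```bash
python3 -m crank '[[[0.001,0,0.002],[0,0,0],0],[[0.001,0,0.002],[0,0,0],0],[[0,0,0],[0,0,0],0]]'
```

```text
time_s: 25.72
eef_pos: [0.5831, 0.0338, 0.0066]
ee_rot: [3.132, -0.235, -0.01]
wrist_force: [-13.3, 2.4, 9.5]
grip_width: 0.623
grasp_force: 65.8
```

Next: release, then go up towards strip C.

```bash
python3 -m crank '[[[0,0,0],[0,0,0],0.75],[[0,0,0],[0,0,0],0.75],[[-0.001,0,0],[0,0,0],0.75],[[-0.001,0,-0.02],[0,0,0],0.75],[[0,0,-0.035],[0,0,0],0.75],[[0,0,-0.04],[0,0,0],0.75],[[0,0,0],[0,0,0],0.75],[[0,0,0],[0,0,0],0.75]]'
python3 -c "
from h import *
pick((.417,.0705),1.59,.11)"
```

```text
time_s: 26.38
eef_pos: [0.5871, 0.0348, 0.105]
ee_rot: [-3.13, 0.235, -0.012]
wrist_force: [-1.0, 0.2, -2.0]
grip_width: 0.751
grasp_force: 0.0
pos [0.5871 0.0348 0.105 ] F [-1.   0.2 -2. ] grip 0.751/0 t 26.4 tilt 0.47 | turn -0.169 (1.4 rows) shift [-174.3  -39.    -5. ] mm (4.5 rows) q6 1.10->1.04 x=[1.   0.02] y=[ 0.02 -1.  ]
```

```bash
python3 -m crank '[[[-0.02,0,-0.01],[0,0,-0.08],0.85],[[0,0,0],[0,0,-0.089],0.85],[[-0.032,-0.008,0],[0,0,0],0.85],[[-0.032,-0.008,0],[0,0,0],0.85],[[-0.032,-0.008,0],[0,0,0],0.85],[[-0.032,-0.008,0],[0,0,0],0.85],[[-0.026,-0.01,0.005],[0,0,0],0.85],[[0,0,0],[0,0,0],0.85],[[0,0,0],[0,0,0],0.85]]'
python3 - <<'E'
from h import *
c,im=shot('wrist','w14')
for s in strips(c,im): pick(s[0],s[1],.005)
hsv=cv2.cvtColor(im,cv2.COLOR_BGR2HSV); print(hsv[185:215:6,240:330:10].tolist())
E
```

```text
time_s: 27.13
eef_pos: [0.4089, 0.0764, 0.1061]
ee_rot: [-3.141, -0.033, -0.0]
wrist_force: [0.2, -0.4, 0.2]
grip_width: 0.853
grasp_force: 0.0
[[[15, 95, 116], [16, 83, 191], [16, 84, 188], [16, 85, 189], [16, 84, 194], [17, 84, 192], [17, 83, 193], [17, 84, 195], [16, 83, 197]], [[16, 92, 119], [16, 84, 188], [16, 98, 104], [15, 94, 117], [15, 92, 127], [16, 91, 135], [16, 93, 143], [17, 82, 195], [17, 83, 196]], [[16, 94, 120], [15, 94, 120], [12, 129, 119], [12, 137, 91], [12, 132, 58], [12, 125, 53], [15, 104, 88], [15, 95, 116], [15, 95, 121]], [[16, 92, 119], [16, 93, 121], [13, 114, 132], [12, 128, 128], [12, 129, 128], [12, 131, 128], [12, 126, 125], [12, 132, 110], [12, 133, 73]], [[16, 95, 118], [15, 92, 119], [29, 41, 187], [13, 112, 134], [34, 35, 195], [13, 117, 133], [18, 75, 139], [12, 127, 130], [12, 131, 115]]]
```

```bash
sed -i 's/m=((h\[...,0\]<25).*$/m=((h[...,0]<=14)\&(h[...,1]>105)\&(h[...,2]<150)).astype(np.uint8)*255/; s/np.ones((7,7))/np.ones((9,9))/' h.py
python3 - <<'E'
from h import *
c=get_calibration('wrist'); im=cv2.imread('pics/w14.png')
for s in strips(c,im): pick(s[0],s[1],.005)
E
```

```text
strip [0.4122 0.0668] yaw 1.46 (17.9, 54.0) [293. 209.]
pos [0.41   0.0765 0.1063] F [0.4 0.4 0.8] grip 0.848/0 t 27.2 tilt 0.04 | turn 0.131 (1.1 rows) shift [ -1.7   9.3 101.3] mm (2.5 rows) q6 1.03->0.91 x=[ 0.99 -0.11] y=[-0.11 -0.99]
```

```bash
python3 -m crank '[[[0,0,0],[0,0,0.1],0.85],[[0,0,0],[0,0,0.031],0.85],[[-0.003,0.009,0.02],[0,0,0],0.85],[[0,0,0.035],[0,0,0],0.85],[[0,0,0.025],[0,0,0],0.85],[[0,0,0.013],[0,0,0],0.85],[[0,0,0.008],[0,0,0],0.85],[[0,0,0],[0,0,0],0],[[0,0,0],[0,0,0],0],[[0,0,0],[0,0,0],0],[[0,0,0],[0,0,0],0]]'
python3 -m crank '[[[0,0,-0.015],[0,0,0],0],[[0,0,-0.025],[0,0,0.02],0],[[0,0,-0.02],[0,0,0.018],0],[[0,0,0],[0,0,0],0]]'
python3 -c "
from h import *
place(-.09,.029,.065)"
```

```text
time_s: 28.1
eef_pos: [0.4071, 0.0682, 0.0062]
ee_rot: [-3.135, 0.175, -0.003]
wrist_force: [0.2, 0.4, 0.4]
grip_width: 0.619
grasp_force: 62.8
time_s: 28.43
eef_pos: [0.4091, 0.069, 0.0697]
ee_rot: [-3.129, 0.234, -0.013]
wrist_force: [1.0, 0.2, 0.2]
grip_width: 0.62
grasp_force: 63.0
pos [0.4091 0.069  0.0697] F [1.  0.2 0.2] grip 0.620/63 t 28.4 tilt 0.52 | turn -0.003 (0.0 rows) shift [170.8  98.4   4.7] mm (4.9 rows) q6 0.87->1.24 x=[ 0.99 -0.15] y=[-0.15 -0.99]
```

```bash
python3 -m crank '[[[0.02,0.012,0],[0,0,0],0],[[0.03,0.018,0],[0,0,0],0],[[0.032,0.018,0],[0,0,0],0],[[0.032,0.018,0],[0,0,0],0],[[0.028,0.016,0],[0,0,0],0],[[0.018,0.011,0],[0,0,0],0],[[0.009,0.005,0],[0,0,0],0],[[0,0,0.01],[0,0,0],0],[[0,0,0.02],[0,0,0],0],[[0,0,0.02],[0,0,0],0],[[0,0,0.007],[0,0,0],0],[[0,0,0],[0,0,0],0]]'
python3 -c "
from h import *
place(-.09,.023,.008)"
```

```text
time_s: 29.43
eef_pos: [0.5566, -0.0538, 0.007]
ee_rot: [3.132, -0.234, -0.005]
wrist_force: [-0.7, -0.6, 0.5]
grip_width: 0.623
grasp_force: 63.0
pos [ 0.5566 -0.0538  0.007 ] F [-0.7 -0.6  0.5] grip 0.623/63 t 29.4 tilt 0.19 | turn -0.002 (0.0 rows) shift [12.9 -1.6 -1. ] mm (0.3 rows) q6 1.24->1.25 x=[ 0.99 -0.15] y=[-0.15 -0.99]
```

```bash
python3 -m crank '[[[0.005,-0.002,0],[0,0,0],0],[[0.004,0,0],[0,0,0],0],[[0.002,0,0],[0,0,0],0],[[0.001,0,0],[0,0,0],0],[[0.001,0,0],[0,0,0],0],[[0,0,0],[0,0,0],0]]'
python3 -c "
from h import *
place(-.09,.023,.007)"
```

```text
time_s: 29.93
eef_pos: [0.57, -0.0543, 0.0079]
ee_rot: [3.133, -0.236, -0.005]
wrist_force: [-5.1, 1.2, 0.9]
grip_width: 0.625
grasp_force: 63.1
pos [ 0.57   -0.0543  0.0079] F [-5.1  1.2  0.9] grip 0.625/63 t 29.9 tilt 0.19 | turn -0.003 (0.0 rows) shift [-0.5 -0.1  0.9] mm (0.0 rows) q6 1.24->1.25 x=[ 0.99 -0.15] y=[-0.15 -0.99]
```

```bash
python3 -m crank '[[[0.001,0,0.001],[0,0,0],0],[[0.001,0,0.001],[0,0,0],0],[[0,0,0],[0,0,0],0],[[0,0,0],[0,0,0],0.75],[[0,0,0],[0,0,0],0.75],[[-0.001,0,0],[0,0,0],0.75],[[-0.001,0,-0.02],[0,0,0],0.75],[[0,0,-0.035],[0,0,0],0.75],[[-0.01,-0.02,-0.034],[0,0,0],0.75],[[-0.01,-0.03,-0.025],[0,0,0],0.75],[[-0.01,-0.03,-0.025],[0,0,0],0.75],[[-0.01,-0.02,-0.025],[0,0,0],0.75]]'
python3 -m crank '[[[0,0,0],[0,0,0],0.75],[[0,0,0],[0,0,0],0.75],[[0,0,0],[0,0,0],0.75]]'|head -3
python3 - <<'E'
from h import *
c,im=shot('wrist','w15')
np.save('c15.npy',c,allow_pickle=True)
for s in strips(c,im,.013): print('s,d',((s[0]-S0)@u).round(4),((s[0]-S0)@n).round(4),'dyaw',(s[1]-YU).round(3))
hsv=cv2.cvtColor(im,cv2.COLOR_BGR2HSV).astype(int)
for z in (.05,):
  for nme,fn in (('top',min),('bot',max)):
    E=[]
    for x in range(200,400):
        ys=np.where((hsv[:200,x,1]<50)&(hsv[:200,x,2]>150))[0]
        if len(ys)>3: E.append((x,fn(ys)))
    E=np.array(E); print(nme,len(E),E[::40].tolist())
for s in (.09,0,-.09):
    print(s,[proj(c,[*(S0+s*u+d*n),z]).round(1).tolist() for d,z in ((-.01,.05),(.01,.05),(.01,.013),(.026,.013),(.026,0))])
E
```

```text
time_s: 30.93
eef_pos: [0.5473, 0.0524, 0.1723]
ee_rot: [-3.132, 0.235, -0.004]
wrist_force: [0.2, 0.6, 0.1]
grip_width: 0.75
grasp_force: 0.0
time_s: 31.18
eef_pos: [0.547, 0.0506, 0.1702]
ee_rot: [-3.132, 0.235, -0.001]
strip [0.5967 0.122 ] yaw 1.422 (11.4, 54.9) [183. 144.]
strip [ 0.5713 -0.0525] yaw 1.422 (11.4, 55.6) [399. 143.]
strip [0.5843 0.034 ] yaw 1.422 (11.4, 52.7) [292. 143.]
strip [ 0.6165 -0.0126] yaw 1.422 (14.3, 43.8) [342.  96.]
s,d 0.0883 0.0219 dyaw -0.002
s,d -0.0881 0.0215 dyaw -0.002
s,d -0.0007 0.0213 dyaw -0.002
s,d -0.042 -0.0173 dyaw -0.002
top 68 [[266, 139], [372, 107]]
bot 68 [[266, 145], [372, 134]]
0.09 [[164.0, 103.6], [166.6, 132.9], [180.5, 129.2], [182.0, 149.0], [186.0, 147.1]]
0 [[293.5, 103.4], [293.2, 132.7], [291.4, 129.0], [291.2, 148.8], [290.7, 146.9]]
-0.09 [[423.1, 103.1], [420.0, 132.4], [402.4, 128.7], [400.5, 148.6], [395.5, 146.7]]
```

```bash
python3 -m crank '[[[-0.03,0,0],[0,0,0],0.75],[[-0.035,0,0],[0,0,0],0.75],[[-0.035,0,0],[0,0,0],0.75],[[0,0,0],[0,0,0],0.75],[[0,0,0],[0,0,0],0.75],[[0,0,0],[0,0,0],0.75]]'|head -2
python3 - <<'E'
from h import *
c,im=shot('wrist','w16')
for s in strips(c,im,.013): print('s,d',((s[0]-S0)@u).round(4),((s[0]-S0)@n).round(4),'dyaw',(s[1]-YU).round(3))
hsv=cv2.cvtColor(im,cv2.COLOR_BGR2HSV).astype(int)
for s in (.105,.075,.015,-.015,-.075,-.105):
    a=proj(c,[*(S0+s*u+.010*n),.05]);b=proj(c,[*(S0+s*u+.010*n),.013]); d=proj(c,[*(S0+s*u+.026*n),.013])
    x=int(round(b[0])); y0=int(b[1]); print(s,'face top',a.round(1),'junction',b.round(1),'outer',d.round(1),[(y,*map(int,hsv[y,x])) for y in range(y0-6,y0+8)])
E
```

```text
time_s: 31.73
eef_pos: [0.4484, 0.0649, 0.17]
strip [ 0.5697 -0.0524] yaw 1.421 (12.6, 55.7) [410.   9.]
strip [0.5825 0.0346] yaw 1.421 (13.3, 53.6) [292.  10.]
strip [0.5953 0.1222] yaw 1.421 (14.0, 55.3) [173.  10.]
s,d -0.0883 0.0232 dyaw -0.003
s,d -0.0003 0.0233 dyaw -0.003
s,d 0.0882 0.0233 dyaw -0.003
0.105 face top [127.6 -27.6] junction [148.3  -9.7] outer [150.6  14.6] [(-15, 105, 28, 18), (-14, 105, 27, 19), (-13, 105, 28, 18), (-12, 0, 0, 17), (-11, 120, 14, 18), (-10, 120, 14, 18), (-9, 0, 0, 18), (-8, 120, 14, 18), (-7, 120, 14, 18), (-6, 150, 14, 18), (-5, 105, 28, 18), (-4, 90, 16, 16), (-3, 90, 15, 17), (-2, 90, 16, 16)]
0.075 face top [175.1 -27.8] junction [189.3  -9.8] outer [190.9  14.5] [(-15, 60, 16, 16), (-14, 90, 34, 15), (-13, 105, 28, 18), (-12, 100, 40, 19), (-11, 120, 43, 18), (-10, 90, 16, 16), (-9, 120, 16, 16), (-8, 90, 16, 16), (-7, 90, 32, 16), (-6, 105, 32, 16), (-5, 90, 14, 18), (-4, 120, 14, 18), (-3, 120, 14, 18), (-2, 90, 15, 17)]
0.015 face top [270.2 -28.1] junction [271.3 -10. ] outer [271.5  14.3] [(-16, 110, 36, 21), (-15, 105, 26, 20), (-
[... 536 characters left out ...]
 30, 17), (-3, 105, 28, 18)]
-0.075 face top [412.9 -28.5] junction [394.3 -10.4] outer [392.4  13.9] [(-16, 90, 15, 17), (-15, 120, 16, 16), (-14, 90, 30, 17), (-13, 90, 15, 17), (-12, 120, 15, 17), (-11, 105, 28, 18), (-10, 90, 17, 15), (-9, 60, 16, 16), (-8, 90, 18, 14), (-7, 90, 16, 16), (-6, 110, 45, 17), (-5, 120, 32, 16), (-4, 105, 32, 16), (-3, 120, 16, 16)]
-0.105 face top [460.5 -28.7] junction [435.3 -10.6] outer [432.7  13.8] [(-16, 60, 10, 49), (-15, 60, 5, 47), (-14, 50, 15, 51), (-13, 38, 17, 59), (-12, 24, 18, 69), (-11, 24, 18, 72), (-10, 20, 21, 74), (-9, 20, 20, 76), (-8, 24, 17, 76), (-7, 24, 17, 76), (-6, 24, 17, 76), (-5, 20, 20, 77), (-4, 25, 20, 76), (-3, 20, 20, 77)]
```

```bash
python3 -m crank '[[[0.02,0,-0.035],[0,0,0],0.75],[[0.02,0,-0.035],[0,0,0],0.75],[[0,0,-0.035],[0,0,0],0.75],[[0,0,0],[0,0,0],0.75],[[0,0,0],[0,0,0],0.75],[[0,0,0],[0,0,0],0.75]]'|head -2
python3 - <<'E'
from h import *
c,im=shot('wrist','w17')
for s in strips(c,im,.013): print('s,d',((s[0]-S0)@u).round(4),((s[0]-S0)@n).round(4),s[2])
hsv=cv2.cvtColor(im,cv2.COLOR_BGR2HSV).astype(int)
for s in (.105,.075,.015,-.015,-.075,-.105):
    b=proj(c,[*(S0+s*u+.010*n),.013]); d=proj(c,[*(S0+s*u+.026*n),.013])
    x=int(round(b[0])); y0=int(b[1]); print(s,'junction',b.round(1),'outer',d.round(1),y0-5,[tuple(map(int,hsv[y,x])) for y in range(y0-5,y0+7)])
E
```

```text
time_s: 32.28
eef_pos: [0.4882, 0.0592, 0.2744]
strip [0.5848 0.034 ] yaw 1.42 (14.9, 53.8) [288.  74.]
strip [0.5981 0.1221] yaw 1.444 (15.9, 54.9) [204.  75.]
strip [ 0.5726 -0.0533] yaw 1.42 (14.9, 55.3) [372.  74.]
s,d -0.0005 0.0208 (14.9, 53.8)
s,d 0.0886 0.0206 (15.9, 54.9)
s,d -0.0887 0.0201 (14.9, 55.3)
0.105 junction [187.8  63.9] outer [188.9  80.1] 58 [(23, 17, 118), (23, 17, 118), (23, 18, 116), (23, 19, 106), (25, 18, 85), (23, 16, 64), (23, 18, 57), (23, 17, 60), (14, 52, 64), (12, 111, 76), (11, 131, 97), (12, 131, 109)]
0.075 junction [216.4  63.8] outer [217.2  80. ] 58 [(23, 19, 118), (23, 19, 118), (23, 20, 114), (23, 20, 102), (20, 19, 82), (24, 20, 63), (30, 13, 57), (23, 18, 58), (12, 44, 58), (11, 103, 62), (11, 131, 66), (12, 140, 69)]
0.015 junction [273.7  63.6] outer [273.8  79.8] 58 [(23, 19, 118), (23, 20, 117), (23, 21, 110), (23, 22, 92), (18, 18, 70), (20, 13, 59), (30, 14, 56), (20, 27, 57), (13, 62, 58), (11, 113, 63), (11, 131, 66), (11, 131, 66)]
-0.015 junction [302.3  63.5] outer [302.1  79.7] 58 [(22, 21, 136), (21, 22, 118), (23, 19, 109), (26, 20, 90), (30, 15, 68), (30, 13, 58), (23, 18, 57), (17, 30, 59), (11, 68, 60), (12, 121, 63), (11, 135, 66), (11, 135, 66)]
-0.075 junction [359.6  63.3] outer [358.7  79.5] 58 [(23, 16, 192), (23, 16, 190), (23, 17, 179), (22, 19, 151), (21, 17, 108), (24, 14, 88), (25, 17, 89), (13, 36, 86), (12, 100, 92), (12, 130, 108), (12, 133, 115), (12, 133, 117)]
-0.105 junction [388.3  63.2] outer [387.   79.4] 58 [(23, 16, 193), (23, 16, 189), (23, 17, 175), (22, 19, 145), (26, 17, 105), (30, 14, 88), (24, 14, 89), (15, 41, 87), (11, 103, 94), (11, 131, 109), (12, 135, 115), (12, 134, 116)]
```

```bash
python3 -m crank '[[[0,0.02,0],[0,0,0],1],[[0.002,0.035,0],[0,0,0],1],[[0.002,0.035,0],[0,0,0],1],[[0.002,0.035,0],[0,0,0],1],[[0.002,0.035,0],[0,0,0],1],[[0.002,0.035,0],[0,0,0],1],[[0.002,0.035,0],[0,0,0],1],[[0.002,0.035,0],[0,0,0],1],[[0.002,0.035,0],[0,0,0],1],[[0.002,0.035,0],[0,0,0],1],[[0,0.035,0],[0,0,0],1],[[0,0.035,0],[0,0,0],1]]'|head -2
python3 -m crank '[[[0,0,0],[0,0,0],1],[[0,0,0],[0,0,0],1],[[0,0,0],[0,0,0],1]]'|head -2
python3 - <<'E'
from h import *
c,im=shot('wrist','w18')
p=proj(c,[.445,-.347,.084]); print('pred',p)
g=cv2.cvtColor(im,cv2.COLOR_BGR2HSV)
x,y=p.astype(int); r=75; sub=g[max(0,y-r):y+r,max(0,x-r):x+r]
m=((sub[...,2]<55)).astype(np.uint8)*255
for k in cv2.findContours(m,cv2.RETR_EXTERNAL,cv2.CHAIN_APPROX_NONE)[0]:
    if cv2.contourArea(k)>100:
        k=k+[[max(0,x-r),max(0,y-r)]]; (cx,cy),rad=cv2.minEnclosingCircle(k); print(cv2.contourArea(k),cv2.boundingRect(k),(cx,cy),rad,ray(c,(cx,cy),.084).round(4))
for row in range(y-48,y+60,6): print(row,' '.join('%3d'%v for v in g[row,x-60:x+64:5,2]))
E
```

```text
time_s: 33.33
eef_pos: [0.4441, -0.3453, 0.2737]
time_s: 33.58
eef_pos: [0.4447, -0.3437, 0.274]
pred [282.32154868 180.13211522]
151.5 (256, 142, 37, 15) (274.0, 154.5) 18.062490463256836 [ 0.47   -0.3429  0.084 ]
132 157 157 156 152  87 108 103  65  63  65  65  65  65  64 120 120 121 146 142 150 136 155 153 153 155
138 160 160 118  93 120 122  72  65  65  64  65  64  65  63  95 121 121 116 146 147 150 147 145 148 150
144 152  85 114 118 120 121  71  65  64  42  21  18  31  61  96 122 122 121 104 149 153 145 148 152 149
150 126 166 174 117 120 121  93  65  19 106 161 160 122  24  85 121 120 120 120 122 153 142 152 150 145
156 152 119 152 121 121 122 122  71 157 139  78 125 144 146 109 121 121 120 120 120 143 123 149 152 149
162 159 158 118 120 121 121 107 139  92 172 173 112 125  57 164  97 122 120 121 105 117 108 146 150 148
168 158 158 159 121 121 121 137 141  47 139  56  54 162 163 115 168 122 122 119 180 179 103 150 150 150
174 160 160 161 156 121 121 143 150  22  61 100 105  95 175  94 168 123 123 121 145 141 126 152 155 147
180 162 163 163 163 154 122 124 142  10 165 135  99  
[... 286 characters left out ...]
 164 118 115 108 122 122 122 140 165 164 164 163 163 162 163 160 133 143 149
204 166 168 168 168 167 168 169 167 146 181 142 124 165 164 164 164 164 164 163 162 161 159 116 140 146
210 167 166 166 166 165 165 165 164 160 130 160 149 164 163 162 161 160 159 157 156 157 157 109 148 143
216 165 166 166 167 166 165 165 163 161 160 157 157 158 157 158 159 160 161 161 161 160 160 134 155 145
222 162 162 162 161 161 162 160 160 161 162 162 161 162 161 161 162 163 162 162 162 162 161 151 162 153
228 162 164 165 165 164 164 163 162 161 162 162 160 161 161 161 161 161 161 160 161 161 161 155 161 156
234 163 163 162 163 162 163 162 161 161 160 159 160 159 159 160 160 160 161 162 162 161 162 160 160 160
```

Run:
```python
from h import *
c=get_calibration('wrist'); im=cv2.imread('pics/w18.png'); g=cv2.cvtColor(im,cv2.COLOR_BGR2GRAY)
roi=cv2.resize(g[110:240,200:360],None,fx=4,fy=4,interpolation=cv2.INTER_CUBIC)
for p2 in (40,25):
    r=cv2.HoughCircles(cv2.GaussianBlur(roi,(5,5),0),cv2.HOUGH_GRADIENT,1,20,param1=120,param2=p2,minRadius=80,maxRadius=125)
    if r is not None:
        for x,y,ra in r[0][:5]:
            uv=(x/4+200,y/4+110); print(p2,uv,ra/4,ray(c,uv,.084).round(4),'r mm',ra/4*(-c['R'].T@c['t']-[0,0,.084])[2]/352)
# plate (flat grey) by saturation
h=cv2.cvtColor(im,cv2.COLOR_BGR2HSV); print('sat at plate',h[162,245],h[222,280],h[171,255],h[171,297])
m=((h[...,1]<45)).astype(np.uint8)*255; m[:100]=0;m[240:]=0
for k in cv2.findContours(cv2.morphologyEx(m,cv2.MORPH_CLOSE,np.ones((15,15))),cv2.RETR_EXTERNAL,cv2.CHAIN_APPROX_NONE)[0]:
    if cv2.contourArea(k)>3000: rr=cv2.minAreaRect(k); print('plate',rr,ray(c,rr[0],.006).round(4))
```

```text
25 (np.float32(276.375), np.float32(169.125)) 20.725 [ 0.4565 -0.3426  0.084 ] r mm 0.01913711524212448
sat at plate [ 48  11 120] [ 16  87 161] [ 42   8 154] [ 33  18 169]
plate ((275.7307434082031, 158.34613037109375), (79.59947967529297, 79.59947967529297), 56.3099365234375) [ 0.4549 -0.3412  0.006 ]
```

```bash
python3 -m crank '[[[0.005,0,0.03],[0,0,0],1],[[0.005,0,0.035],[0,0,0],1],[[0,0,0.03],[0,0,0],1],[[0,0,0.02],[0,0,0],1],[[0,0,0],[0,0,0],1],[[0,0,0],[0,0,0],1]]'|head -2
python3 - <<'E'
from h import *
c,im=shot('wrist','w19'); np.save('c19.npy',c,allow_pickle=True)
h=cv2.cvtColor(im,cv2.COLOR_BGR2HSV); g=cv2.cvtColor(im,cv2.COLOR_BGR2GRAY)
print('pred',proj(c,[.4555,-.342,.084]),proj(c,[.4555,-.342,.105]))
px=proj(c,[.4555,-.342,.084]).astype(int)
x0,y0=px-70; roi=cv2.resize(g[y0:y0+140,x0:x0+140],None,fx=4,fy=4,interpolation=cv2.INTER_CUBIC)
R0=352*.023/((-c['R'].T@c['t'])[2]-.084); print('exp r',R0)
r=cv2.HoughCircles(cv2.GaussianBlur(roi,(7,7),0),cv2.HOUGH_GRADIENT,1,10,param1=100,param2=20,minRadius=int(4*R0*.8),maxRadius=int(4*R0*1.12))
if r is not None:
    for x,y,ra in r[0][:6]:
        uv=(x/4+x0,y/4+y0); print(np.round(uv,1),ra/4,ray(c,uv,.084).round(4))
m=((h[...,1]<45)).astype(np.uint8)*255; m[px[1]+90:]=0
for k in cv2.findContours(cv2.morphologyEx(m,cv2.MORPH_CLOSE,np.ones((15,15))),cv2.RETR_EXTERNAL,cv2.CHAIN_APPROX_NONE)[0]:
    if cv2.contourArea(k)>3000: rr=cv2.minAreaRect(k); print('plate',rr,ray(c,rr[0],.006).round(4))
go([.4555,-.342,.054])
E
```

```text
time_s: 34.13
eef_pos: [0.4548, -0.3443, 0.1602]
pred [275.09007615 219.37191121] [274.77945558 231.07139848]
exp r 38.42738619913257
[275.4 222.1] 33.7 [ 0.4537 -0.3419  0.084 ]
[272.9 221.4] 32.725 [ 0.4544 -0.3404  0.084 ]
[272.4 227.9] 39.875 [ 0.4501 -0.3394  0.084 ]
[268.6 220.6] 36.825 [ 0.4553 -0.3378  0.084 ]
[279.9 226.4] 31.05 [ 0.4504 -0.3443  0.084 ]
[274.1 229.9] 31.55 [ 0.4486 -0.3403  0.084 ]
plate ((276.79833984375, 193.30838012695312), (111.07716369628906, 108.72377014160156), 56.0702018737793) [ 0.4524 -0.3423  0.006 ]
pos [ 0.4557 -0.345   0.1618] F [0.1 0.2 0.4] grip 1.001/0 t 34.2 tilt 0.10 | turn -0.000 (0.0 rows) shift [ -0.6  -2.9 107.8] mm (2.7 rows) q6 1.80->1.79 x=[ 0.99 -0.15] y=[-0.15 -0.99]
```

```bash
python3 -m crank '[[[-0.002,-0.003,0.03],[0,0,0],1],[[0,0,0.035],[0,0,0],1],[[0,0,0.025],[0,0,0],1],[[0,0,0.015],[0,0,0],1],[[0,0,0],[0,0,0],1],[[0,0,0],[0,0,0],1]]'
python3 -m crank '[[[0,0,0],[0,0,0],0.75],[[0,0,0],[0,0,0],0.65],[[0,0,0],[0,0,0],0.58],[[0,0,0],[0,0,0],0.3],[[0,0,0],[0,0,0],0],[[0,0,0],[0,0,0],0],[[0,0,0],[0,0,0],0]]'
```

```text
time_s: 34.68
eef_pos: [0.4545, -0.3424, 0.057]
ee_rot: [3.132, -0.234, 0.003]
wrist_force: [0.2, -0.4, 1.0]
grip_width: 0.998
grasp_force: 0.0
time_s: 35.27
eef_pos: [0.4543, -0.342, 0.057]
ee_rot: [3.132, -0.235, 0.004]
wrist_force: [-1.4, 3.1, 6.3]
grip_width: 0.498
grasp_force: 60.6
```

```bash
python3 -m crank '[[[0,0,0],[0,0,0.05],0],[[0,0,0],[0,0,0.08],0],[[0,0,0],[0,0,0.1],0],[[0,0,0],[0,0,0.1],0],[[0,0,0],[0,0,0.1],0],[[0,0,0],[0,0,0.1],0],[[0,0,0],[0,0,0.1],0],[[0,0,0],[0,0,0.1],0],[[0,0,0],[0,0,0.1],0],[[0,0,0],[0,0,0.1],0],[[0,0,0],[0,0,0.1],0],[[0,0,0],[0,0,0.1],0]]'
python3 -c "
from h import *
s,p,R=pose(); print(s['wrist_force'].round(1),s['wrist_torque'].round(2),s['qpos'].round(3),np.arctan2(R[1,1],R[0,1]))"
```

```text
time_s: 36.27
eef_pos: [0.4535, -0.3429, 0.0571]
ee_rot: [2.515, -1.881, 0.003]
wrist_force: [-3.0, -1.1, 5.3]
grip_width: 0.498
grasp_force: 60.3
[-3.  -1.1  5.3] [-0.26  1.    0.08] [-0.371  0.411 -0.155  0.002 -1.004  0.657] -2.854899044970086
```

```bash
python3 -m crank '[[[0,0,0],[0,0,0.1],0],[[0,0,0],[0,0,0.1],0],[[0,0,0],[0,0,0.1],0],[[0,0,0],[0,0,0.1],0],[[0,0,0],[0,0,0.05],0]]'>/dev/null
T='from h import *
s,p,R=pose(); print(s["time_s"],p.round(4),s["wrist_force"].round(1),s["wrist_torque"].round(2),s["qpos"][5].round(3),(np.arctan2(R[1,1],R[0,1])-.0).round(3),s["grip_width"].round(3))'
python3 -c "$T"
python3 -m crank '[[[0,0,0],[0,0,0.08],0],[[0,0,0],[0,0,0.05],0]]'>/dev/null; python3 -c "$T"
python3 -m crank '[[[0,0,0],[0,0,0.05],0],[[0,0,0],[0,0,0.05],0]]'>/dev/null; python3 -c "$T"
python3 -m crank '[[[0,0,0],[0,0,0.05],0],[[0,0,0],[0,0,0.05],0]]'>/dev/null; python3 -c "$T"
```

```text
Traceback (most recent call last):
AttributeError: 'float' object has no attribute 'round'
Traceback (most recent call last):
AttributeError: 'float' object has no attribute 'round'
Traceback (most recent call last):
AttributeError: 'float' object has no attribute 'round'
Traceback (most recent call last):
AttributeError: 'float' object has no attribute 'round'
```

```bash
cat > t.py <<'E'
from h import *
s,p,R=pose(); print(s["time_s"],p.round(4),s["wrist_force"].round(1),s["wrist_torque"].round(2),'q6',s["qpos"][5].round(3),np.arctan2(R[1,1],R[0,1]).round(3),round(s["grip_width"],3),round(s['grasp_force'],1))
E
python3 t.py
python3 -m crank '[[[0,0,0],[0,0,0],0]]'>/dev/null; python3 t.py
```

```text
37.1833 [ 0.4526 -0.3428  0.057 ] [-5.8 -0.7  8.1] [-0.13  1.73  0.32] q6 -0.12 2.651 0.498 60.1
37.2667 [ 0.4526 -0.3428  0.057 ] [-5.4 -0.2  6.7] [-0.12  1.77  0.2 ] q6 -0.12 2.651 0.501 60.9
```

```bash
for i in 1 2 3; do python3 -m crank '[[[0,0,0],[0,0,0.04],0],[[0,0,0],[0,0,0.04],0],[[0,0,0],[0,0,0],0]]'>/dev/null; python3 t.py; done
```

```text
37.5167 [ 0.4524 -0.343   0.057 ] [-6.2 -2.1  7.3] [-0.45  1.96  0.36] q6 -0.199 2.572 0.494 60.5
37.7667 [ 0.4531 -0.3419  0.0569] [-3.9  4.1  9. ] [1.16 1.34 0.57] q6 -0.279 2.493 0.495 65.2
38.0167 [ 0.4538 -0.3411  0.057 ] [-1.3  7.5  8.6] [2.51 0.65 1.49] q6 -0.357 2.415 0.493 86.3
```

```bash
for i in 1 2 3; do python3 -m crank '[[[0,0,0],[0,0,0.03],0],[[0,0,0],[0,0,0.03],0],[[0,0,0],[0,0,0],0]]'>/dev/null; python3 t.py; done
```

```text
38.2667 [ 0.455  -0.3401  0.057 ] [ 1.5 12.6  9.2] [ 3.86 -0.4   0.5 ] q6 -0.418 2.354 0.495 101.7
38.5167 [ 0.4558 -0.3396  0.057 ] [ 3.1 14.   7.9] [ 4.77 -1.09  1.57] q6 -0.477 2.295 0.494 109.7
38.7667 [ 0.4571 -0.3388  0.057 ] [ 7.6 16.3  8.1] [ 5.77 -2.29  0.52] q6 -0.539 2.233 0.497 113.5
```

```bash
python3 -m crank '[[[0,0,0],[0,0,0],0.7],[[0,0,0],[0,0,0],0.7],[[0,0,0],[0,0,-0.1],0.7],[[0,0,0],[0,0,-0.1],0.7],[[0,0,0],[0,0,-0.1],0.7],[[0,0,0],[0,0,-0.1],0.7],[[0,0,0],[0,0,-0.1],0.7],[[0,0,0],[0,0,-0.1],0.7],[[0,0,0],[0,0,0],0.7],[[0,0,0],[0,0,0],0.7]]'>/dev/null; python3 t.py; python3 -c "
from h import *
go([.4528,-.342,.057])"
```

```text
39.6 [ 0.4532 -0.3423  0.0555] [-0.3  0.1  0.5] [-0.06 -0.02  0.04] q6 0.059 2.829 0.704 0.0
pos [ 0.4532 -0.3423  0.0555] F [-0.3  0.1  0.5] grip 0.704/0 t 39.6 tilt 0.02 | turn -0.000 (0.0 rows) shift [-0.2  0.5 -1.5] mm (0.0 rows) q6 0.06->0.06 x=[-0.31 -0.95] y=[-0.95  0.31]
```

```bash
python3 -m crank '[[[0,0,0],[0,0,0],0.3],[[0,0,0],[0,0,0],0],[[0,0,0],[0,0,0],0],[[0,0,0],[0,0,0],0],[[0,0,0],[0,0,0],0]]'>/dev/null; python3 t.py
for i in 1 2 3 4; do python3 -m crank '[[[0,0,0],[0,0,0.03],0],[[0,0,0],[0,0,0.03],0]]'>/dev/null; python3 t.py; done
```

```text
40.0167 [ 0.453  -0.3421  0.0557] [-3.6  1.8  5.6] [ 0.4   1.14 -0.01] q6 0.061 2.832 0.51 60.9
40.1833 [ 0.4527 -0.3428  0.0558] [-4.7 -6.3  3.1] [-2.09  1.86  1.13] q6 0.002 2.774 0.508 60.4
40.35 [ 0.4521 -0.3439  0.0558] [-5.9 -9.4  3. ] [-2.57  2.04  1.29] q6 -0.059 2.714 0.503 60.4
40.5167 [ 0.4525 -0.3429  0.0558] [-4.6 -1.6  5. ] [-0.14  1.12  0.88] q6 -0.119 2.653 0.504 60.0
40.6833 [ 0.4531 -0.3418  0.0558] [-2.1  6.3  5.6] [1.97 0.42 0.84] q6 -0.179 2.592 0.498 59.7
```

```bash
for i in 1 2 3 4 5 6; do python3 -m crank '[[[0,0,0],[0,0,0.05],0],[[0,0,0],[0,0,0.05],0]]'>/dev/null; python3 t.py; done
```

```text
40.85 [ 0.4525 -0.3425  0.0557] [-6.2 -2.   3.3] [-0.87  1.88  1.78] q6 -0.279 2.493 0.493 65.1
41.0167 [ 0.453  -0.342   0.0558] [1.1 9.  6.1] [ 3.07 -0.32  1.27] q6 -0.379 2.393 0.494 95.6
41.1833 [ 0.4546 -0.3406  0.0558] [ 7.3 15.3  5.6] [ 5.2  -2.47  0.99] q6 -0.479 2.293 0.497 114.2
41.35 [ 0.4563 -0.3396  0.0558] [14.3 23.4  4. ] [ 7.58 -5.57  1.  ] q6 -0.579 2.193 0.492 116.7
41.5167 [ 0.456  -0.3402  0.0558] [1.3 5.2 4.4] [ 2.08 -1.13  0.52] q6 -0.681 2.091 0.497 106.2
41.6833 [ 0.4542 -0.3413  0.0557] [-4.1  1.3  5.6] [0.49 1.07 0.75] q6 -0.78 1.992 0.495 81.6
```

```bash
python3 -m crank '[[[0,0,0],[0,0,0],0.8],[[0,0,0],[0,0,0],1],[[0,0,0],[0,0,0],1],[[0,0,-0.015],[0,0,0],1],[[0,0,-0.03],[0,0,0],1],[[0,0,-0.035],[0,0,0],1],[[0,0,-0.035],[0,0,0],1],[[0,0,-0.035],[0,0,0],1],[[0,0,-0.035],[0,0,0],1],[[0,0,0],[0,0,0],1],[[0,0,0],[0,0,0],1]]'|head -2
python3 - <<'E'
from h import *
c,im=shot('wrist','w20'); h=cv2.cvtColor(im,cv2.COLOR_BGR2HSV)
b=proj(c,[.453,-.342,.105]); print('bit tip pred',b)
x,y=b.astype(int)
for row in range(y-40,y+30,4): print(row,' '.join('%3d'%v for v in h[row,x-40:x+42:3,2]))
cS,iS=shot('scene','s20')
a=cv2.imread('pics/scene0.png')
print('bottle', [proj(cS,[.628,-.286,z]).round() for z in (0,.056)])
d=cv2.absdiff(a,iS).max(2); q=proj(cS,[.628,-.286,.03]).astype(int); print('bottle patch diff',d[q[1]-12:q[1]+12,q[0]-9:q[0]+9].mean())
go([.488,.059,.274],-1.718)
E
```

```text
time_s: 42.6
eef_pos: [0.4544, -0.3427, 0.2427]
bit tip pred [279.90769784 192.8500915 ]
152 117 121 121 122 121 121 121 122 124 123 123 116 103  80  69  92 107 121 124 123 123 123 124 125 125 125 124 123
156 115 120 120 121 121 122 123 124 125 118  70  32  30  21  26  28  32  44  95 122 123 123 123 125 124 124 124 124
160 113 120 121 122 121 122 124 125 117  39  14  13  14  43  36  23  18  11  24  79 122 123 123 124 124 123 124 124
164 110 121 122 121 122 121 123 120  43  31 121 160 176 178 183 180 175 159  86  15  91 121 123 124 124 124 125 123
168 113 121 122 122 122 121 120  84  93 173 168 168 166 147 141 146 159 174 175 170  82  96 124 124 125 125 124 122
172 118 121 122 122 123 123 101 129 178 166 131  69  91 138 122 101  66  71 140 132 171  90 116 123 123 123 123 120
176 118 121 121 122 122 120 101 165 172  81  84  95  83  92 107  73  79  95  60 110 147 162  99 121 121 122 122 122
180 118 122 121 122 123  97 162 151 110  84 111 174 168 103  81 138 172 170  87  44 134 173 134 122 122 122 122 121
184 115 120 120 120 121 107 163 173  41  79 168 169 154  78  86  94 166 170 160  47
[... 652 characters left out ...]
  95 149 159 172 165 163 176 171 168 153 126 122 121 120 119 146 168 154 120
212 171 154 156 155 147 152 151 139 148 159 143 154 164 160 164 167 166 163 159 155 157 160 163 165 165 167 168 169
216 171 171 172 173 173 173 173 173 173 173 172 171 169 169 169 171 170 170 169 167 167 167 166 166 167 169 171 173
220 171 172 171 170 171 171 172 172 172 173 174 174 173 172 170 169 169 169 170 169 168 168 168 168 167 167 168 170
bottle [array([421., 256.]), array([424., 237.])]
bottle patch diff 48.79398148148148
pos [ 0.4531 -0.3417  0.2394] F [ 0.2 -0.  -0.6] grip 0.998/0 t 42.7 tilt 0.08 | turn 0.569 (4.7 rows) shift [ 24.2 401.5 -34.6] mm (10.1 rows) q6 -0.78->-2.16 x=[-0.99  0.15] y=[0.15 0.99]
```

```bash
python3 -m crank '[[[0,0,-0.02],[0,0,0.1],1],[[0,0,-0.015],[0,0,0.12],1],[[0,0,0],[0,0,0.12],1],[[0,0,0],[0,0,0.12],1],[[0,0,0],[0,0,0.11],1],[[0.003,0.04,0],[0,0,0],1],[[0.003,0.04,0],[0,0,0],1],[[0.003,0.04,0],[0,0,0],1],[[0.003,0.04,0],[0,0,0],1],[[0.003,0.04,0],[0,0,0],1],[[0.003,0.04,0],[0,0,0],1],[[0.003,0.04,0],[0,0,0],1]]'|head -2
python3 -m crank '[[[0.003,0.04,0],[0,0,0],1],[[0.003,0.04,0],[0,0,0],1],[[0,0.04,0],[0,0,0],1],[[0,0,0],[0,0,0],1],[[0,0,0],[0,0,0],1]]'|head -2
python3 - <<'E'
from h import *
for nme,px in (('scene',(424,243)),('side',(358,275))):
    c,im=shot(nme,nme+'21'); a=cv2.imread(f'pics/{nme}0.png'); x,y=px
    print(nme,'bottle diff',cv2.absdiff(a,im).max(2)[y-14:y+14,x-9:x+9].mean().round(1))
c,im=shot('wrist','w21')
for s in strips(c,im,.013): print('s,d',((s[0]-S0)@u).round(4),((s[0]-S0)@n).round(4))
print('bar',blobs(c,im,(18,170,60),(35,255,255),.018,200))
E
```

```text
time_s: 43.7
eef_pos: [0.473, -0.0602, 0.2738]
time_s: 44.12
eef_pos: [0.4852, 0.0594, 0.2734]
scene bottle diff 0.8
side bottle diff 3.3
strip [0.5831 0.0342] yaw 1.424 (17.0, 53.5) [271. 249.]
strip [ 0.5702 -0.0529] yaw 1.424 (17.1, 54.9) [199. 250.]
strip [0.5948 0.1226] yaw 1.424 (17.0, 55.0) [345. 249.]
s,d -0.0007 0.0226
s,d -0.0887 0.0226
s,d 0.0886 0.0239
bar [(array([ 450.1, -123.5]), np.float32(1.573), array([ 19.2, 121.9]), array([113., 161.]))]
```

Run:
```python
from h import *
c=get_calibration('wrist'); im=cv2.imread('pics/w21.png'); h=cv2.cvtColor(im,cv2.COLOR_BGR2HSV).astype(int)
for s in (.108,.088,.068,.02,0,-.02,-.068,-.088,-.108,.045,-.045):
    b=proj(c,[*(S0+s*u+.011*n),.013]); x=int(round(b[0])); y=int(b[1]); o=proj(c,[*(S0+s*u+.027*n),.013])
    print(s,b.round(1),'outer',o.round(1),'S',[int(v) for v in h[y-13:y+14,x,1]],'V',[int(v) for v in h[y-13:y+14,x,2]])
```

```text
0.108 [360.3 257.9] outer [361.1 245.7] S [135, 135, 132, 129, 120, 98, 80, 74, 79, 90, 114, 122, 91, 48, 18, 16, 19, 22, 18, 18, 23, 17, 13, 12, 22, 18, 17] V [68, 96, 116, 121, 125, 143, 166, 173, 158, 124, 87, 69, 67, 59, 56, 64, 68, 70, 69, 69, 68, 60, 57, 63, 69, 70, 73]
0.088 [343.9 257.9] outer [344.6 245.7] S [139, 140, 135, 133, 133, 137, 131, 137, 129, 135, 135, 120, 88, 48, 19, 20, 18, 18, 18, 18, 19, 17, 9, 12, 15, 22, 21] V [68, 71, 70, 69, 69, 69, 68, 69, 69, 68, 68, 68, 67, 59, 55, 64, 69, 70, 69, 69, 67, 59, 56, 63, 69, 70, 73]
0.068 [327.6 257.9] outer [328.1 245.7] S [128, 141, 143, 135, 121, 107, 99, 97, 97, 101, 111, 117, 93, 47, 23, 16, 19, 18, 18, 22, 19, 17, 9, 16, 19, 18, 21] V [48, 56, 66, 70, 80, 105, 126, 132, 132, 124, 101, 76, 66, 60, 56, 63, 68, 69, 69, 70, 67, 60, 56, 64, 68, 70, 74]
0.02 [288.3 257.9] outer [288.4 245.8] S [135, 135, 133, 135, 123, 106, 97, 96, 97, 100, 105, 123, 103, 65, 23, 16, 18, 18, 18, 18, 19, 17, 9, 16, 18, 18, 21] V [64, 64, 65, 68, 79, 108, 134, 144, 142, 130, 104, 77, 67, 59, 56, 64, 69, 71, 70, 70, 68, 61, 57, 65, 69, 71, 74
[... 1272 characters left out ...]
, 13, 14, 20, 22, 19, 20] V [96, 115, 123, 123, 123, 124, 129, 132, 127, 120, 116, 106, 88, 82, 91, 100, 101, 101, 100, 91, 79, 80, 91, 101, 103, 107, 129]
0.045 [308.8 257.9] outer [309.1 245.8] S [90, 95, 95, 95, 95, 93, 95, 93, 89, 84, 69, 37, 23, 13, 9, 16, 19, 18, 22, 18, 19, 17, 13, 16, 18, 22, 21] V [130, 116, 115, 115, 115, 115, 116, 118, 118, 112, 96, 76, 68, 60, 56, 64, 68, 70, 70, 69, 67, 61, 57, 64, 69, 71, 73]
-0.045 [235.2 258. ] outer [234.7 245.8] S [83, 81, 80, 80, 80, 79, 78, 79, 79, 78, 70, 41, 18, 17, 12, 14, 20, 20, 21, 20, 21, 16, 9, 16, 18, 21, 20] V [184, 185, 187, 188, 189, 190, 190, 190, 188, 180, 154, 118, 99, 91, 87, 90, 91, 89, 85, 77, 72, 62, 55, 63, 70, 74, 78]
```

```bash
python3 -c "
from plant import ticket
print(ticket.hand_in())"
```

```text
the job is handed in; nothing more can be done
None
```

The job is handed in at about 44 s on the robot's clock: the bar is in the tray, the straightedge and all three strips are set flush, and the bottle hasn't moved; I turned the chuck until it went stiff and the gripper slipped on the sleeve, but had no direct reading of its angle.

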